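# Load sample vials into an analyser through its roll-in track

### The job

Load the sample vials into the analyser: slide the shutter of the intake track fully open, then lay every large amber vial from the ribbed mat on its side across the open part of the track, in front of the shutter. When all of them lie there, take the white push paddle, roll the vials gently along the track with it (not with the fingers) until all have gone past the shutter into the bay under the clear hood, lay the paddle back lengthwise on its blue mat and slide the shutter fully shut. Leave the other bottles around alone.

Things in the scene. Friction and masses are not known exactly. Their poses are not given: they have to be found in the camera images.
- track: fixed intake track. Origin on the bench under the track's centre line, at the shutter line. x = rolling direction (towards the bay), y = across, towards the side of the shutter's grip (and the robot), z up. Track floor level, 10 above the bench, x = -270 to 150. A white reader unit, 100 high, stands at its end, x = 165 to 335, y = -120 to 30.
- loading (a point): middle of the open loading part, on the track's floor. This part runs from 270 to 10 before the shutter line (this point is 140 before it), open at its start, between two guides 12 high and 82 apart inside, each 6 thick. Axes as the track's.
- bay (a point): middle of the bay, on the track's floor, 76 past the shutter line. The bay runs from the shutter line to an end stop 150 past it; its sides and roof are clear plastic (roof from 13 past the line on, underside 80 and top 84 above the bench, 94 wide over all). Four vials in a row fit. Axes as the track's.
- shutter (a joint): the aluminium shutter plate that slides across the track at the shutter line: 0 = fully shut, grows to 0.088 m = fully open, as it slides along the track's +y. It stays where it is left; about 1.5 N of friction. Plate 5 thick, top 60 above the bench.
- shutter_grip (a point): the white upright grip on the end of the shutter plate: 16 (along the track's x) by 32 (along y), standing from 60 to 101 above the bench; the point is in its middle, 82 above the bench. It lies 85 to the +y side of the track's centre line when shut, 173 when open.
- vial1_c (a point): sample vial 1: amber glass cylinder, paper label, white screw cap of the same diameter; 70 long, 32 in diameter, 90 g, lying on its side. The point is its centre; its own x axis runs along its length. It rolls with slight resistance and stays where it is set down gently. May be absent (2 to 4 are there).
- vial2_c (a point): sample vial 2: amber glass cylinder, paper label, white screw cap of the same diameter; 70 long, 32 in diameter, 90 g, lying on its side. The point is its centre; its own x axis runs along its length. It rolls with slight resistance and stays where it is set down gently. May be absent (2 to 4 are there).
- vial3_c (a point): sample vial 3: amber glass cylinder, paper label, white screw cap of the same diameter; 70 long, 32 in diameter, 90 g, lying on its side. The point is its centre; its own x axis runs along its length. It rolls with slight resistance and stays where it is set down gently. May be absent (2 to 4 are there).
- vial4_c (a point): sample vial 4: amber glass cylinder, paper label, white screw cap of the same diameter; 70 long, 32 in diameter, 90 g, lying on its side. The point is its centre; its own x axis runs along its length. It rolls with slight resistance and stays where it is set down gently. May be absent (2 to 4 are there).
- paddle_c (a point): white plastic push paddle, 120 g: a square bar 16 by 16 along its own x axis with a square plate 50 by 50, 10 thick, on each end; 190 long over all, alike on all sides and both ends. It lies on its plates' edges, bar axis 25 above its support. The point is the bar's middle. To roll vials, hold the bar from above in line with the track, plates about 8 above its floor.
- park_mat: the paddle's blue parking mat, 120 (its x) by 230 (its y), 3 thick, fixed. Origin in the middle of its underside. The paddle belongs on it lengthwise (along the mat's y), within the mat.
- rib_mat: grey ribbed mat on which the vials lie, 160 (its x) by 200 (its y), 3 thick with eight ribs 4 wide and 3 high along its y, 20 apart. Origin in the middle of its underside. Vials lie along its y between two ribs, their axis about 20 above the bench. Fixed.
- dish_tray: bystander: low white tray (130 by 180) with two stacks of culture dishes (70 in diameter), up to 50 high, fixed. Origin in the middle of its underside.
- dropper1: bystander: white dropper bottle, 28 in diameter, 80 high, standing. Origin in the middle of its underside.
- dropper2: bystander: white dropper bottle, 28 in diameter, 80 high, standing. Origin in the middle of its underside.
- reagent1: bystander: small upright amber bottle, 34 in diameter, 70 high, standing beyond the track. Not to be loaded. Origin in the middle of its underside.
- reagent2: bystander: small upright amber bottle, 34 in diameter, 70 high, standing beyond the track. Not to be loaded. Origin in the middle of its underside.
- reagent3: bystander: small upright amber bottle, 34 in diameter, 70 high, standing beyond the track. Not to be loaded. Origin in the middle of its underside.
Not all that is in view belongs to the job. Leave any black or green look-alike of the part that bears paddle_c alone.

How it is judged:
By the outcome, as a careful person would: the job done as asked, in the order asked, and still so for the second after the job is handed in, with the robot touching nothing.
Of vial1, vial2, vial3, vial4 only 2 to 4 are there at a start; the rules pass over those that are not, and their reading is None.
At some moment in a run one of vial1, vial2, vial3, vial4, paddle may be knocked a few centimetres aside while the robot is not near it.
Once in a run the grip may slacken for a moment while it holds something.
It also fails if it takes over 210 s, if anything falls off the work surface, if the arm or the gripper's body presses on something with over 40 N, if the wrist force passes 120 N, or if a joint passes its speed limit or range.

### The arm

A 6-joint arm with a two-finger parallel gripper is mounted at the origin on the work surface. World frame = base frame: x ahead of the robot, y to its left, z up, the work surface at z = 0. Lengths are in m, angles in degrees, forces in N, time in s.
With the tool pointing down it reaches from about 0.325 to 0.9 m from the base axis. Payload 6.1 kg.
Tool frame: the origin (TCP) lies at the very end of the fingers, on their centre line; the grasp point (between the pads) lies 19 mm behind it (bot.grip_depth is the distance from the TCP to the grasp point, in m); y points along the fingers, z is the direction in which the jaws open and shut, and the axes are right-handed (so a half turn about y gives the same grasp; the last joint's range is limited). The gripper opens to 85 mm and grips with 20 to 120 N. Pads are 22 mm wide; open, the fingers measure 114 mm over their backs; the gripper's body (76 mm by 85 mm) begins 54 mm behind the grasp point. The pads swing forward as they close: fully open they stand 13 mm farther back than shut.
Start: joints at [57.462, 12.628, 87.462, -0, 79.91, -7.225], TCP at [0.267, 0.565, 0.231] pointing down, gripper open.
Joint ranges: [-170.65, 170.65], [-52.31, 119.04], [5.05, 147.46], [-71.25, 251.25], [11.57, 151.72], [-153.62, 153.62]. Speed limits (degrees/s): [147.25, 147.25, 172.46, 180, 180, 180].

### API

Orientations are given as [roll, pitch, yaw] about the fixed x, y, z axes, in that order (R = Rz(yaw) Ry(pitch) Rx(roll)).
In Python, from rig import status, optics, bot gives the robot as it stands. The module is installed in compiled form; this text tells all that it offers.
- The arm moves only by the tool carry_out, never from a script. Its argument "targets" is a list of rows, each a list of 3 entries, a list of its own where there are three numbers: the opening, from 0 (shut) to 1 (fully open), then the shift along the tool's x, y, z in cm, then the turn, a rotation vector about the tool's x, y, z in degrees. In form: [[claw, [tx, ty, tz], [rx, ry, rz]], ...]. A call has 1 to 5 rows; each row shifts and turns the commanded pose from where the row before left it, along the tool's axes as they then stand; what a row does not reach is not made up. A row lasts 1/10 s, in which the tool goes at most 50 mm and 8.59 degrees, less where a joint would pass 70% of its speed; a pose out of reach is approached as far as the arm can. A call is refused whole if a number of a shift passes 5 or a number of a turn 8.59, either way. A call with a gripper value outside its range is refused whole. The fingers move at their own pace and stop on an object; the grip force is fixed at half the most. Time passes only in rows, so rows that do not move let the fingers close. It gives the time, the measured TCP pose, the force and the opening at its end, in the units of the state.
- status.get_obs(): the state, without advancing time (a new reading comes with each control period).
- optics.read_camera(name): name is "scene" or "side" or "wrist"; returns a dict with "frame" (400x640x3 uint8, red, green, blue), "z_map" (400x640 float32, m along the optical axis (not along the pixel's ray), 0 where there is no reading), "camera_matrix" (3x3 intrinsics, pixels), "pose" (4x4, takes a point from camera to world coordinates); the wrist camera has in their place "hand_eye" (4x4, takes a point from camera to tool coordinates, whose origin is the TCP and whose axes are the tool frame's). Camera axes: x right, y down, z forward; pixel columns grow to the right and rows downward; lengths in m; the calibration is good to about 2 mm. A picture is of the moment at which its call begins: read the wrist's pose just before it.
- bot.job_done(): hands the job in, once; it reports no verdict.
The state is a dict: "clock": time; "joint_pos": joint angles; "joint_vel": joint speeds; "joint_efforts": joint torques, N m; "position": TCP position; "orientation": TCP orientation; "ft_force": force on the tool from outside, world axes, zero at the start; "moment": the same for the moment, N m; "width": finger opening in m.
Only numpy, scipy, OpenCV 4.12 (cv2) and the standard library are available. Lean on these libraries where they do the work, as an engineer would, in place of code of your own. Each camera call takes 0.05 s, during which the arm holds its last target.

## Working session

There is one attempt and no reset: what is moved stays moved. The work goes in short steps, Python scripts to look and compute and a tool call to move; the robot and the scene stay as the last step left them, time stands still between calls to the robot, and variables do not carry over. Pictures are saved under pics/ and viewed, and the job is handed in when it is done.

Besides the shell and the picture viewer there is one more tool, called after "Emit:" as a command line: name --argument value ..., lists and objects as JSON in quotes. carry_out: Moves the arm, as the interface text tells. Its arguments: {"type":"object","properties":{"targets":{"type":"array","items":{"type":"array"}}},"required":["targets"]}

```bash
mkdir -p pics; ls; cat > h.py <<'E'
import numpy as np, cv2
from rig import status, optics, bot
from scipy.spatial.transform import Rotation as R
def T():
    o=status.get_obs(); M=np.eye(4); M[:3,:3]=R.from_euler('xyz',o['orientation'],degrees=True).as_matrix(); M[:3,3]=o['position']; return M
def cam(n):
    Tw=T(); c=optics.read_camera(n)
    c['P']=Tw@c['hand_eye'] if n=='wrist' else c['pose']
    return c
def save(c,name,crop=None,k=1):
    f=c['frame'][:,:,::-1]
    if crop: f=f[crop[1]:crop[3],crop[0]:crop[2]]
    cv2.imwrite('pics/'+name,cv2.resize(f,None,fx=k,fy=k,interpolation=cv2.INTER_CUBIC))
def w(c,u,v,z=None):
    K=c['camera_matrix']; d=c['P'][:3,:3]@np.linalg.solve(K,[u,v,1.]); o=c['P'][:3,3]
    if z is None:
        return o+d*float(c['z_map'][int(round(v)),int(round(u))])
    return o+d*(z-o[2])/d[2]
E
python3 - <<'E'
from h import *
o=status.get_obs();print(o)
for n in ['scene','side','wrist']:
    c=cam(n);save(c,n+'0.png');print(n,c['P'].round(3).tolist())
E
```

```text
pics
{'clock': 0.0, 'joint_pos': array([ 5.74607841e+01,  1.26761359e+01,  8.75258218e+01, -1.59534726e-03,
        7.99103432e+01, -7.22385238e+00]), 'joint_vel': array([ 0.01130394, -0.02738162, -0.06198055,  0.04886699, -0.09305421,
       -0.05804739]), 'joint_efforts': array([-8.30345980e-04, -4.96882260e+01, -3.89400995e+01, -2.73521337e-04,
        1.07606463e-02, -3.68045255e-05]), 'position': array([0.26692124, 0.56446338, 0.23018905]), 'orientation': array([-9.01116070e+01,  1.25637486e-02, -2.53150947e+01]), 'ft_force': array([ 0.82206573, -0.07169964,  0.93083183]), 'moment': array([ 0.03531789, -0.01090357, -0.0008936 ]), 'width': 0.08544669782145271}
scene [[-0.612, 0.59, -0.527, 1.101], [0.791, 0.465, -0.398, 0.476], [0.01, -0.66, -0.751, 0.944], [0.0, 0.0, 0.0, 1.0]]
side [[0.944, -0.248, 0.219, 0.225], [-0.33, -0.736, 0.592, -0.651], [0.014, -0.63, -0.776, 0.942], [0.0, 0.0, 0.0, 1.0]]
wrist [[0.427, 0.868, 0.254, 0.202], [0.904, -0.409, -0.122, 0.597], [-0.002, 0.282, -0.96, 0.373], [0.0, 0.0, 0.0, 1.0]]
```

View pics/scene0.png

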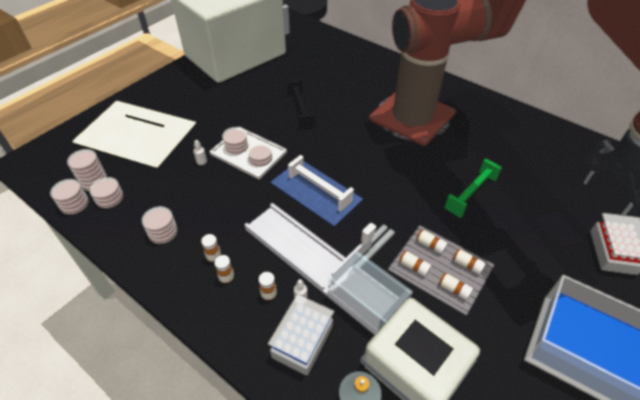

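View pics/side0.png

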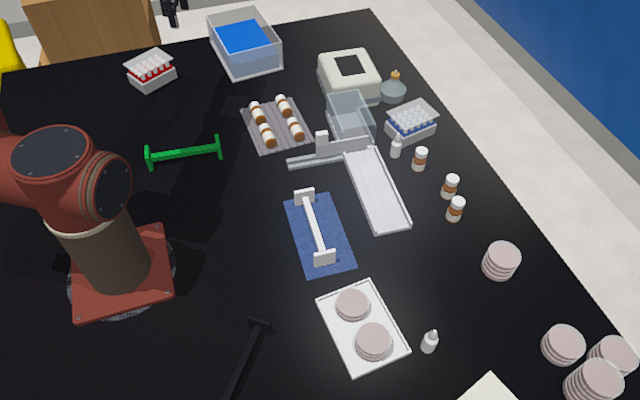

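View pics/wrist0.png

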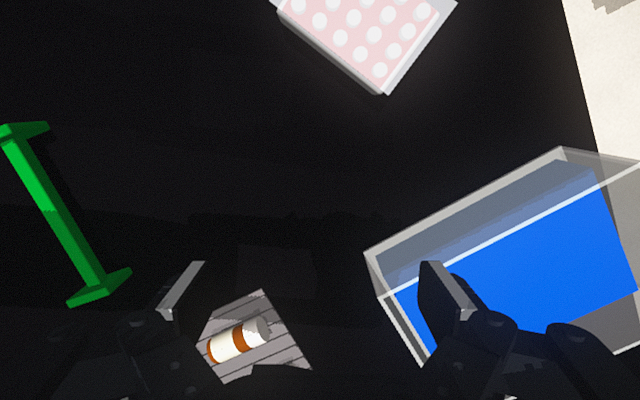

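The four vials lie on the ribbed mat: scene about (432,240), (468,260), (414,264), (456,286). The white paddle is on the blue mat at scene (320,183), and the shutter grip is at (369,234). I'll enlarge these.

```bash
python3 - <<'E'
from h import *
c=cam('scene');save(c,'sc1.png',(240,140,500,330),3)
c=cam('side');save(c,'sd1.png',(230,80,430,280),3)
E
```

```text
(no output)
```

View pics/sc1.png

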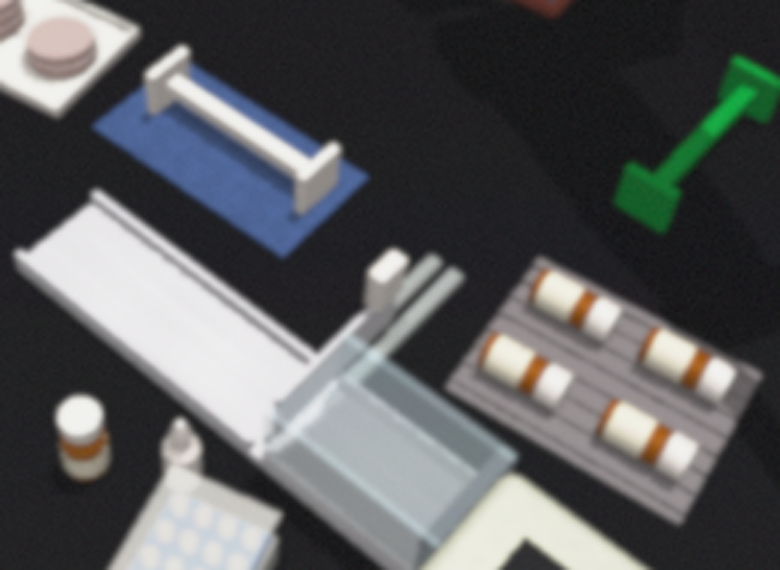

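View pics/sd1.png

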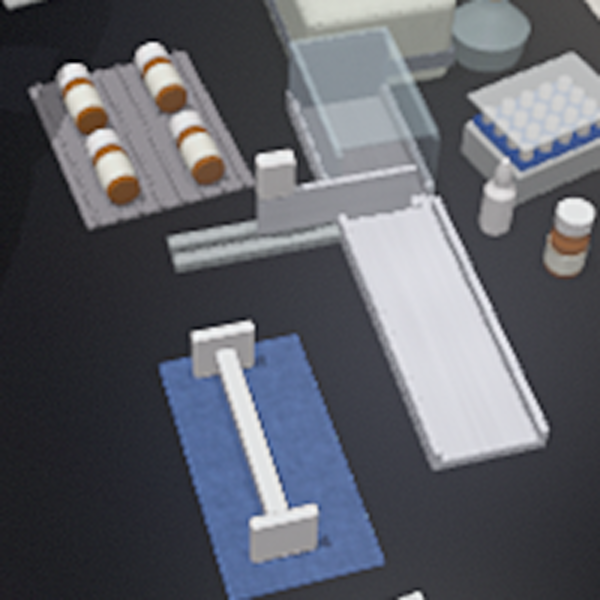

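```bash
cat > m.py <<'E'
from h import *
c=cam('side')
def p(n,x,y,z): 
    u,v=230+x/3,80+y/3
    print(n,w(c,u,v,z).round(4), w(c,u,v).round(4))
p('trk start R guide top mid',546,433,.022)
p('trk start L guide top',434,452,.022)
p('trk L guide near shutter',343,218,.022)
p('trk R guide near shutter',437,200,.022)
p('grip top c',275,158,.101)
p('grip top TL',257,156,.101);p('grip top TR',293,152,.101)
for i,(a,b) in enumerate([((73,71),(93,118)),((151,49),(171,98)),((101,134),(123,190)),((187,118),(208,170))]): p(f'v{i} cap',*a,.030);p(f'v{i} base',*b,.025)
p('bar N',228,354,.036);p('bar S',275,510,.036)
for q in [(161,368),(298,336),(383,562),(234,598)]: p('pm',*q,.003)
for q in [(29,91),(183,51),(257,183),(92,227)]: p('rm',*q,.004)
E
python3 m.py
```

```text
trk start R guide top mid [ 0.6554 -0.1072  0.022 ] [ 0.6589 -0.1027  0.0144]
trk start L guide top [ 0.565  -0.0955  0.022 ] [ 0.5654 -0.0949  0.021 ]
trk L guide near shutter [0.5882 0.1607 0.022 ] [0.5888 0.1622 0.0203]
trk R guide near shutter [0.6759 0.1548 0.022 ] [0.6758 0.1547 0.0221]
grip top c [0.5279 0.1739 0.101 ] [0.5276 0.1729 0.102 ]
grip top TL [0.5144 0.181  0.101 ] [0.5149 0.1824 0.0996]
grip top TR [0.5447 0.176  0.101 ] [ 0.5838  0.2771 -0.002 ]
v0 cap [0.4097 0.4173 0.03  ] [0.409  0.4128 0.0338]
v0 base [0.4119 0.3527 0.025 ] [0.413  0.3584 0.0198]
v1 cap [0.4895 0.425  0.03  ] [0.4883 0.4199 0.0343]
v1 base [0.4889 0.3564 0.025 ] [0.4905 0.3623 0.0196]
v2 cap [0.4123 0.3239 0.03  ] [0.4109 0.3164 0.0371]
v2 base [0.4131 0.2527 0.025 ] [0.4137 0.2556 0.022 ]
v3 cap [0.4936 0.3197 0.03  ] [0.4921 0.3142 0.0352]
v3 base [0.4927 0.2529 0.025 ] [0.4936 0.2561 0.0217]
bar N [0.4409 0.0368 0.036 ] [0.4409 0.0368 0.036 ]
bar S [ 0.4279 -0.114   0.036 ] [ 0.4242 -0.124   0.0528]
pm [0.3919 0.0655 0.003 ] [0.3913 0.0628 0.0066]
pm [0.5105 0.0614 0.003 ] [0.5112 0.0632 0.0007]
pm [ 0.4965 -0.1634  0.003 ] [ 0.4961 -0.1642  0.0046]
pm [ 0.3819 -0.1562  0.003 ] [ 0.3816 -0.1569  0.0044]
rm [0.3673 0.4325 0.004 ] [0.3676 0.4343 0.0024]
rm [0.5265 0.4427 0.004 ] [0.527  0.4446 0.0023]
rm [0.5363 0.2432 0.004 ] [0.5128 0.1756 0.0749]
rm [0.3788 0.2374 0.004 ] [ 3.795e-01  2.414e-01 -3.000e-04]
```

```bash
cat > go.py <<'E'
import sys,json
from h import *
# go.py claw x y z yaw [step_mm]
def plan(claw,tgt,yaw,step=45.,turn=8.5):
    M=T(); p=M[:3,3]; Rm=M[:3,:3]
    Rt=R.from_euler('xyz',[-90,0,yaw],degrees=True).as_matrix()
    rv=R.from_matrix(Rm.T@Rt).as_rotvec(degrees=True)
    d=np.array(tgt)-p
    n=max(1,int(np.ceil(np.linalg.norm(d)*1000/step)),int(np.ceil(np.abs(rv).max()/turn)))
    rows=[];C=Rm.copy();q=p.copy()
    for i in range(n):
        s=np.round(C.T@(p+d*(i+1)/n-q)*100,2); q=q+C@s/100
        rr=R.from_matrix(C.T@R.from_matrix(Rm@R.from_rotvec(rv*(i+1)/n,degrees=True).as_matrix()).as_matrix()).as_rotvec(degrees=True).round(2)
        C=C@R.from_rotvec(rr,degrees=True).as_matrix()
        rows.append([claw,(s+0.0).tolist(),(rr+0.0).tolist()])
    for i in range(0,n,5): print(json.dumps(rows[i:i+5]).replace(' ',''))
if __name__=='__main__':
    a=[float(x) for x in sys.argv[1:]]
    o=status.get_obs();print(round(o['clock'],2),o['position'].round(4),o['orientation'].round(2),o['ft_force'].round(1),round(o['width'],4))
    plan(a[0],a[1:4],a[4],*(a[5:6]))
E
python3 go.py 1 0.53 0.12 0.27 -5
```

```text
0.3 [0.2671 0.5648 0.2309] [-9.004e+01  1.000e-02 -2.532e+01] [ 0.2  0.3 -0.5] 0.0854
[[1.0,[3.57,-0.32,-2.41],[0.0,-1.69,0.0]],[1.0,[3.49,-0.33,-2.52],[0.01,-1.7,0.0]],[1.0,[3.41,-0.32,-2.62],[0.0,-1.69,0.0]],[1.0,[3.34,-0.33,-2.72],[0.0,-1.69,0.0]],[1.0,[3.26,-0.32,-2.82],[0.01,-1.69,-0.01]]]
[[1.0,[3.17,-0.33,-2.91],[0.0,-1.7,0.0]],[1.0,[3.08,-0.32,-3.01],[0.0,-1.69,0.0]],[1.0,[2.99,-0.33,-3.09],[0.01,-1.69,0.0]],[1.0,[2.9,-0.32,-3.19],[0.0,-1.7,0.0]],[1.0,[2.81,-0.33,-3.26],[0.0,-1.69,0.0]]]
[[1.0,[2.71,-0.33,-3.35],[0.01,-1.69,0.0]],[1.0,[2.61,-0.32,-3.43],[0.0,-1.7,0.0]]]
```

Emit:
carry_out --targets '[[1,[3.6,-0.3,-2.4],[0,-1.7,0]],[1,[3.5,-0.3,-2.5],[0,-1.7,0]],[1,[3.4,-0.3,-2.6],[0,-1.7,0]],[1,[3.3,-0.3,-2.7],[0,-1.7,0]],[1,[3.3,-0.3,-2.8],[0,-1.7,0]]]'

```text
clock: 0.8
position: [0.3779, 0.3789, 0.2465]
orientation: [-90.0, -0.0, -16.7]
ft_force: [-0.1, 0.5, -0.5]
width: 0.0855
```

Emit:
carry_out --targets '[[1,[3.2,-0.3,-2.9],[0,-1.7,0]],[1,[3.1,-0.3,-3.0],[0,-1.7,0]],[1,[3.0,-0.3,-3.1],[0,-1.7,0]],[1,[2.9,-0.3,-3.2],[0,-1.7,0]],[1,[2.8,-0.3,-3.3],[0,-1.7,0]]]'

```text
clock: 1.3
position: [0.4881, 0.193, 0.2616]
orientation: [-90.0, -0.0, -8.2]
ft_force: [0.5, -0.1, 0.5]
width: 0.0851
```

Emit:
carry_out --targets '[[1,[2.7,-0.3,-3.3],[0,-1.7,0]],[1,[2.6,-0.3,-3.4],[0,-1.7,0]],[1,[0,0,0],[0,0,0]]]'

```text
clock: 1.6
position: [0.5336, 0.1169, 0.2677]
orientation: [-90.1, -0.1, -5.2]
ft_force: [0.1, 0.4, -0.6]
width: 0.0856
```

```bash
python3 - <<'E'
from h import *
c=cam('wrist');save(c,'w1.png')
o=status.get_obs();print(o['clock'],o['position'],o['orientation'])
E
```

```text
1.65 [0.53236234 0.11908133 0.26735894] [-9.00094921e+01 -1.23225928e-02 -5.15945730e+00]
```

View pics/w1.png

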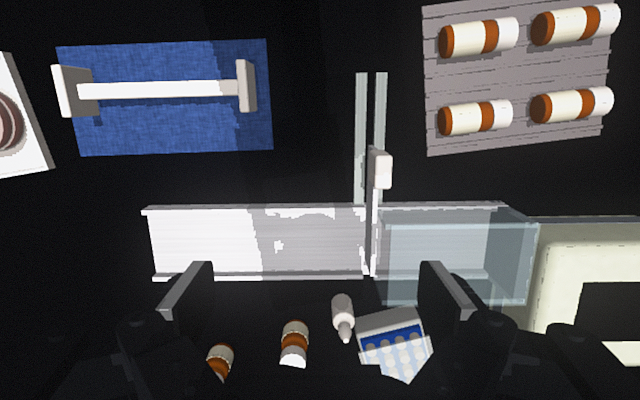

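The wrist view shows everything: paddle bar (78..240, 90), track guides with top edges at rows ~207 and ~277, grip top at (383,170), and vials around (480,36), (575,24), (475,117), (570,104). I'll enlarge these for precise reading.

```bash
python3 - <<'E'
from h import *
c=cam('wrist');np.save('w1z.npy',c['z_map']);np.save('w1P.npy',c['P']);np.save('w1K.npy',c['camera_matrix'])
save(c,'w1a.png',(130,140,400,300),2.9);save(c,'w1b.png',(410,0,630,160),3.6);save(c,'w1c.png',(30,30,290,170),3)
E
```

```text
(no output)
```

View pics/w1a.png

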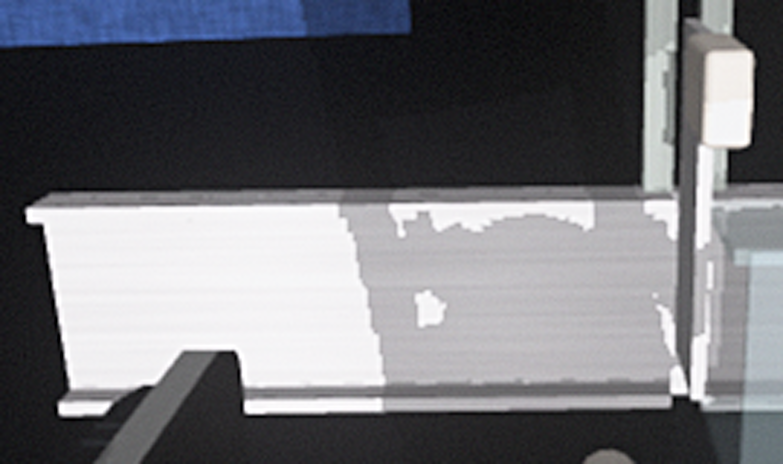

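View pics/w1b.png

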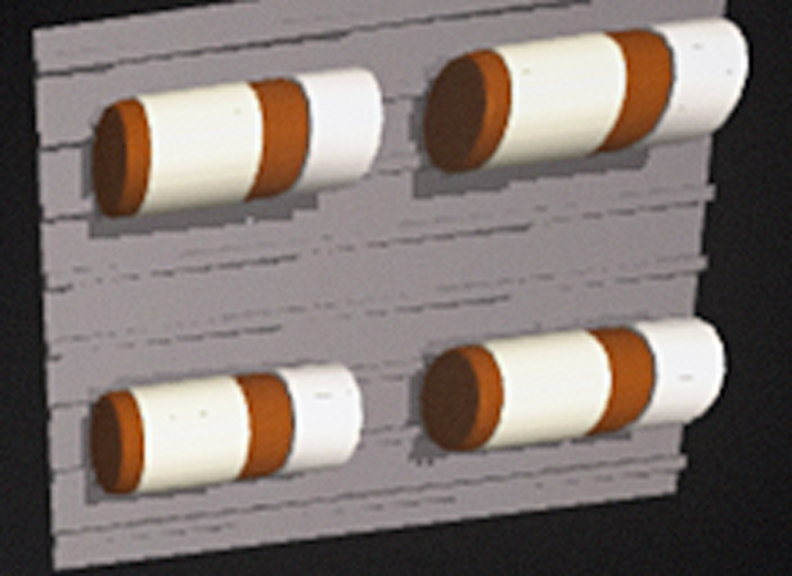

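View pics/w1c.png

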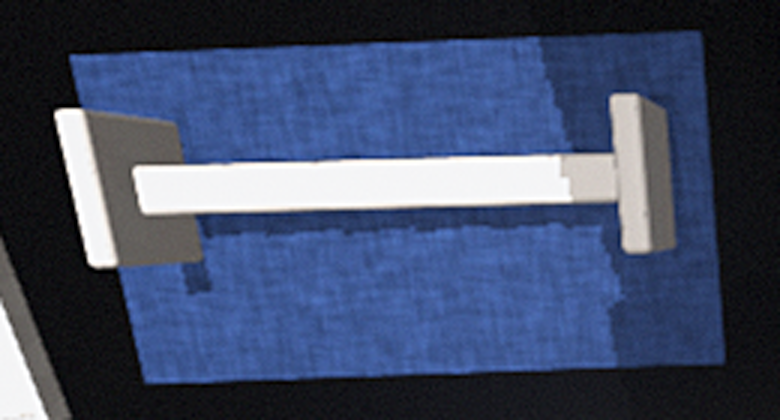

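```bash
python3 - <<'E'
from h import *
z=np.load('w1z.npy');P=np.load('w1P.npy');K=np.load('w1K.npy')
v,u=np.mgrid[0:400,0:640]
pc=np.stack([(u-K[0,2])/K[0,0]*z,(v-K[1,2])/K[1,1]*z,z],-1)@P[:3,:3].T+P[:3,3]
pc[z==0]=np.nan
np.save('pc.npy',pc)
def S(a,b,sc,crop,zz):
    uu,vv=crop[0]+a/sc,crop[1]+b/sc
    d=P[:3,:3]@np.linalg.solve(K,[uu,vv,1.]);o=P[:3,3];return (o+d*(zz-o[2])/d[2]).round(4)
A=lambda a,b,zz:S(a,b,2.9,(130,140),zz)
C=lambda a,b,zz:S(a,b,3,(30,30),zz)
print('noise mat z', [np.nanmedian(pc[130:150,100:140,2]),np.nanstd(pc[130:150,100:140,2])])
# guide points
m=(pc[...,2]>.019)&(pc[...,2]<.025)&(pc[...,1]>-.15)&(pc[...,1]<.10)
for lo,hi in [(.55,.60),(.63,.69)]:
    g=pc[m&(pc[...,0]>lo)&(pc[...,0]<hi)]
    k=np.polyfit(g[:,1],g[:,0],1);r=g[:,0]-np.polyval(k,g[:,1]);print('guide',len(g),k,r.std(),np.percentile(r,[2,98]),g[:,2].mean(),np.degrees(np.arctan2(1,k[0])), 'ymin',g[:,1].min())
print('near start',A(27,207,.022),'far start',A(58,401,.022),'floor start',A(45,222,.010),A(68,385,.010))
for q in [(704,52),(748,45),(752,140),(706,146)]:print('grip',A(*q,.101))
print('plate top',A(686,380,.06),A(684,160,.06),A(701,160,.06))
print('bar',C(133,189,.036),C(616,178,.036))
for q in [(70,55),(700,31),(724,363),(146,383)]: print('mat',C(*q,.003))
# vials
m0=(pc[...,2]>.026)&(pc[...,2]<.04)
lab,n=None,None
n,lab,st,ce=cv2.connectedComponentsWithStats(m0.astype(np.uint8))
for i in range(1,n):
    if st[i,4]>150:
        g=pc[lab==i]; c=g.mean(0); 
        e=np.linalg.svd((g-c)[:,:2],full_matrices=False)[2][0]
        t=(g-c)[:,:2]@e
        mid=c[:2]+e*(np.percentile(t,1)+np.percentile(t,99))/2
        print(st[i],mid.round(4),'len',np.percentile(t,[1,99]).ptp() if 0 else round(np.percentile(t,99)-np.percentile(t,1),4),'ang',np.degrees(np.arctan2(e[1],e[0])).round(1),'ztop',np.percentile(g[:,2],97).round(4))
E
```

```text
noise mat z [np.float64(0.0032627288902928042), np.float64(0.0008083902650812335)]
guide 916 [0.07693426 0.57554773] 0.0019508113777554873 [-0.00288675  0.00337774] 0.02198875220625636 85.60065768875464 ymin -0.093667729668924
guide 625 [0.07521255 0.66355179] 0.0020495802841746453 [-0.00295162  0.00366645] 0.021885521966540686 85.69873682432342 ymin -0.10059920104834741
near start [ 0.5663 -0.0924  0.022 ] far start [ 0.6542 -0.0996  0.022 ] floor start [ 0.5768 -0.0932  0.01  ] [ 0.6528 -0.1004  0.01  ]
grip [0.514  0.1735 0.101 ]
grip [0.513  0.1872 0.101 ]
grip [0.5435 0.1875 0.101 ]
grip [0.5442 0.1728 0.101 ]
plate top [0.6481 0.1672 0.06  ] [0.5597 0.1707 0.06  ] [0.5603 0.1769 0.06  ]
bar [ 0.4301 -0.1215  0.036 ] [0.4414 0.0451 0.036 ]
mat [ 0.38   -0.1529  0.003 ]
mat [0.3925 0.0758 0.003 ]
mat [0.5119 0.0694 0.003 ]
mat [ 0.4993 -0.1592  0.003 ]
[ 537    5   80   40 2352] [0.4108 0.3912] len 0.0693 ang -88.0 ztop 0.0367
[ 441   19   75   39 2231] [0.4146 0.2935] len 0.0691 ang -88.1 ztop 0.0368
[  66   67  170   51 2962] [ 0.4349 -0.0401] len 0.1655 ang -93.7 ztop 0.038
[ 536   88   75   36 1948] [0.4893 0.3968] len 0.0689 ang -87.6 ztop 0.0365
[ 439  101   71   36 1848] [0.493  0.2933] len 0.0691 ang -88.0 ztop 0.0366
[  0 108   8  40 192] [ 0.459  -0.2141] len 0.0396 ang -18.2 ztop 0.0337
[364 181   4  86 152] [0.6028 0.1716] len 0.1012 ang -4.4 ztop 0.0394
[374 207 138  10 513] [0.5928 0.2596] len 0.1525 ang -94.3 ztop 0.0396
[532 219 108   7 464] [0.6217 0.4278] len 0.1223 ang -94.4 ztop 0.0398
[353 314  69  38 788] [0.7434 0.1895] len 0.0834 ang -78.1 ztop 0.0395
[279 330  27  20 204] [0.7471 0.0714] len 0.0336 ang -103.0 ztop 0.0396
[205 355  24  20 206] [ 0.777  -0.0309] len 0.0314 ang 53.9 ztop 0.0395
```

```bash
cat >> h.py <<'E'
O=np.array([0.6327,0.1725]);ex=np.array([0.0758,0.9971]);ey=np.array([-0.9971,0.0758])
def trk(x,y): return O+ex*x+ey*y
E
python3 go.py 0.5 0.5287 0.1802 0.11 -4.35
```

```text
1.7 [0.5316 0.1205 0.2672] [-8.998e+01  3.000e-02 -5.060e+00] [-0.3 -1.1  0.3] 0.0855
[[0.5,[-0.2,3.93,1.48],[0.0,-0.18,-0.01]],[0.5,[-0.2,3.93,1.48],[-0.01,-0.18,0.0]],[0.5,[-0.19,3.93,1.48],[0.0,-0.18,-0.01]],[0.5,[-0.19,3.93,1.48],[-0.01,-0.17,-0.01]]]
```

Emit:
carry_out --targets '[[0.5,[-0.2,3.93,1.48],[0,-0.18,0]],[0.5,[-0.2,3.93,1.48],[0,-0.18,0]],[0.5,[-0.2,3.93,1.48],[0,-0.18,0]],[0.5,[-0.2,3.93,1.48],[0,-0.17,0]],[0.5,[0,0,0],[0,0,0]]]'

```text
clock: 2.2
position: [0.5221, 0.1828, 0.1038]
orientation: [-90.1, 0.7, -4.0]
ft_force: [-1.6, 0.7, -0.8]
width: 0.0426
```

```bash
python3 go.py 0.5 0.5287 0.1802 0.066 -4.35 25
```

```text
2.2 [0.5221 0.1828 0.1038] [-90.13   0.68  -4.01] [-1.6  0.7 -0.8] 0.0426
[[0.5,[0.36,1.88,-0.1],[0.07,0.17,-0.34]],[0.5,[0.35,1.89,-0.1],[0.07,0.17,-0.34]]]
```

Emit:
carry_out --targets '[[0.5,[0,0,0],[0,0,0]],[0.5,[0,0,0],[0,0,0]]]'

```text
clock: 2.4
position: [0.5297, 0.1814, 0.1127]
orientation: [-90.0, -0.2, -4.2]
ft_force: [-0.0, 0.4, -0.6]
width: 0.0429
```

```bash
python3 go.py 0.5 0.5287 0.1802 0.066 -4.35 25
```

```text
2.4 [0.5297 0.1814 0.1127] [-89.95  -0.21  -4.17] [-0.   0.4 -0.6] 0.0429
[[0.5,[-0.05,2.34,-0.07],[-0.02,0.09,0.11]],[0.5,[-0.05,2.33,-0.06],[-0.03,0.09,0.1]]]
```

Emit:
carry_out --targets '[[0.5,[-0.1,2.0,-0.1],[0,0,0]],[0.5,[0,1.5,0],[0,0,0]],[0.5,[0,1.0,0],[0,0,0]],[0.5,[0,0,0],[0,0,0]]]'

```text
clock: 2.8
position: [0.5263, 0.1796, 0.0641]
orientation: [-90.0, 0.1, -4.2]
ft_force: [0.0, 0.1, -0.4]
width: 0.0428
```

Emit:
carry_out --targets '[[0,[0,0,0],[0,0,0]],[0,[0,0,0],[0,0,0]],[0,[0,0,0],[0,0,0]],[0,[0,0,0],[0,0,0]],[0,[0,0,0],[0,0,0]]]'

```text
clock: 3.3
position: [0.5278, 0.1791, 0.0661]
orientation: [-90.1, -0.1, -4.2]
ft_force: [-0.8, -5.1, 2.5]
width: 0.0156
```

```bash
python3 - <<'E'
from h import *
M=T();print(M[:3,3], 'track coords', (M[:2,3]-O)@ex,(M[:2,3]-O)@ey)
c=cam('wrist');save(c,'w2.png')
E
python3 go.py 0 0.4602 0.1856 0.067 -4.35 15
```

```text
[0.52778932 0.17907382 0.0660979 ] track coords -0.0013974787262717007 0.10510473609231154
3.35 [0.5278 0.1791 0.0661] [-9.007e+01 -7.000e-02 -4.220e+00] [-0.7 -5.6  1.5] 0.0151
[[0.0,[-1.36,-0.02,0.03],[0.01,0.03,0.01]],[0.0,[-1.36,-0.02,0.03],[0.02,0.02,0.02]],[0.0,[-1.35,-0.02,0.03],[0.01,0.03,0.01]],[0.0,[-1.36,-0.02,0.03],[0.02,0.02,0.01]],[0.0,[-1.36,-0.02,0.03],[0.01,0.03,0.02]]]
```

View pics/w2.png

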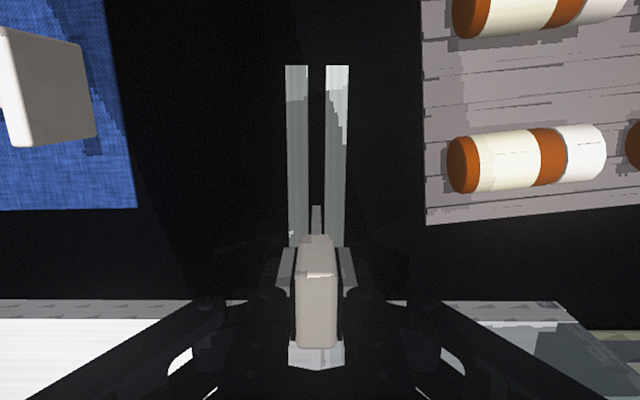

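The grip is held in the jaws. Now I slide it open.

Emit:
carry_out --targets '[[0,[-1.4,0,0],[0,0,0]],[0,[-1.4,0,0],[0,0,0]],[0,[-1.4,0,0],[0,0,0]],[0,[-1.4,0,0],[0,0,0]],[0,[-1.0,0,0],[0,0,0]]]'

```text
clock: 3.85
position: [0.4617, 0.1841, 0.0661]
orientation: [-90.1, -0.1, -4.2]
ft_force: [1.5, -5.1, 0.5]
width: 0.0156
```

Emit:
carry_out --targets '[[0,[-0.2,0,0],[0,0,0]],[0,[-0.2,0,0],[0,0,0]],[0,[0,0,0],[0,0,0]]]'

```text
clock: 4.15
position: [0.4592, 0.1843, 0.0661]
orientation: [-90.0, -0.3, -4.2]
ft_force: [5.4, -5.6, -3.3]
width: 0.0153
```

```bash
cat > tc.py <<'E'
from h import *
M=T();o=status.get_obs();print(round(o['clock'],2),M[:3,3].round(4), 'track', ((M[:2,3]-O)@ex).round(4),((M[:2,3]-O)@ey).round(4),o['orientation'].round(2),o['ft_force'].round(1),round(o['width'],4))
E
python3 tc.py
```

```text
4.15 [0.4592 0.1843 0.0661] track -0.0013 0.1739 [-90.04  -0.26  -4.21] [ 5.4 -5.6 -3.3] 0.0153
```

Emit:
carry_out --targets '[[0,[-0.2,0,0],[0,0,0]],[0,[-0.2,0,0],[0,0,0]],[0,[0,0,0],[0,0,0]]]'

```text
clock: 4.45
position: [0.4592, 0.1844, 0.0663]
orientation: [-90.0, -0.7, -4.2]
ft_force: [22.8, -5.1, -19.3]
width: 0.0154
```

Against the stop, so the shutter is fully open. I relieve the push, release and rise.

Emit:
carry_out --targets '[[0,[0.4,0,0],[0,0,0]],[0,[0,0,0],[0,0,0]],[0.5,[0,0,0],[0,0,0]],[0.5,[0,0,0],[0,0,0]],[0.5,[0,0,0],[0,0,0]]]'

```text
clock: 4.95
position: [0.4571, 0.1855, 0.0653]
orientation: [-90.0, 0.0, -4.2]
ft_force: [-0.3, -0.1, -0.8]
width: 0.0426
```

Emit:
carry_out --targets '[[0.5,[0,-2,0],[0,0,0]],[0.5,[0,-4,0],[0,0,0]],[0.7,[0,-4,0],[0,0,0]],[0.7,[0,-2,0],[0,0,0]],[0.7,[0,0,0],[0,0,0]]]'

```text
clock: 5.45
position: [0.4596, 0.1861, 0.1893]
orientation: [-89.9, -0.4, -4.2]
ft_force: [0.0, 0.4, -0.1]
width: 0.0599
```

```bash
python3 go.py 0.7 0.4140 0.293 0.10 -88 30
```

```text
5.45 [0.4596 0.1861 0.1893] [-89.86  -0.4   -4.17] [ 0.   0.4 -0.1] 0.0599
[[0.7,[-0.54,0.89,1.03],[-0.04,8.38,0.02]],[0.7,[-0.68,0.89,0.94],[-0.04,8.39,0.02]],[0.7,[-0.81,0.89,0.84],[-0.04,8.38,0.03]],[0.7,[-0.93,0.89,0.7],[-0.04,8.38,0.02]],[0.7,[-1.02,0.89,0.57],[-0.05,8.38,0.02]]]
[[0.7,[-1.09,0.89,0.41],[-0.04,8.39,0.02]],[0.7,[-1.13,0.89,0.25],[-0.04,8.38,0.03]],[0.7,[-1.16,0.9,0.08],[-0.04,8.38,0.02]],[0.7,[-1.16,0.89,-0.09],[-0.04,8.39,0.02]],[0.7,[-1.14,0.89,-0.26],[-0.04,8.38,0.03]]]
```

Emit:
carry_out --targets '[[0.7,[-0.5,0.5,1.0],[0,8.4,0]],[0.7,[-0.7,0.5,0.9],[0,8.4,0]],[0.7,[-0.8,0.5,0.8],[0,8.4,0]],[0.7,[-0.9,0.5,0.7],[0,8.4,0]],[0.7,[-1.0,0.5,0.6],[0,8.4,0]]]'

```text
clock: 5.95
position: [0.4336, 0.2378, 0.1583]
orientation: [-90.1, 0.1, -46.5]
ft_force: [-0.3, 1.3, -0.4]
width: 0.0593
```

Emit:
carry_out --targets '[[0.7,[-1.1,0.5,0.4],[0,8.4,0]],[0.7,[-1.1,0.5,0.3],[0,8.4,0]],[0.7,[-1.2,0.5,0.1],[0,8.4,0]],[0.7,[-1.2,0.5,-0.1],[0,8.4,0]],[0.7,[-1.1,0.5,-0.3],[0,8.4,0]]]'

```text
clock: 6.45
position: [0.4107, 0.2916, 0.1333]
orientation: [-90.1, -0.0, -88.5]
ft_force: [0.4, 0.8, -0.5]
width: 0.0601
```

Emit:
carry_out --targets '[[0.7,[0,0,0],[0,0,0]],[0.7,[0,0,0],[0,0,0]]]'

```text
clock: 6.65
position: [0.4113, 0.2912, 0.1341]
orientation: [-90.1, -0.1, -87.9]
ft_force: [-0.0, -0.1, 0.4]
width: 0.0601
```

```bash
cat > vials.py <<'E'
from h import *
import sys
c=cam('wrist');save(c,sys.argv[1]); K=c['camera_matrix'];P=c['P'];z=c['z_map']
v,u=np.mgrid[0:400,0:640]
pc=np.stack([(u-K[0,2])/K[0,0]*z,(v-K[1,2])/K[1,1]*z,z],-1)@P[:3,:3].T+P[:3,3]
m0=(pc[...,2]>.026)&(pc[...,2]<.05)&(z>.1)
n,lab,st,ce=cv2.connectedComponentsWithStats(m0.astype(np.uint8))
for i in range(1,n):
    if st[i,4]>300:
        g=pc[lab==i]; c0=g.mean(0); e=np.linalg.svd((g-c0)[:,:2],full_matrices=False)[2][0]; t=(g-c0)[:,:2]@e
        q=c0[:2]+e*(np.percentile(t,1)+np.percentile(t,99))/2
        print(st[i],q.round(4),'trk',((q-O)@ex).round(4),((q-O)@ey).round(4),'len',round(np.percentile(t,99)-np.percentile(t,1),4),'ang',np.degrees(np.arctan2(e[1],e[0])).round(1),'ztop',np.percentile(g[:,2],97).round(4))
E
python3 vials.py w3.png; python3 tc.py
```

```text
[ 298    0   46  112 4808] [0.4106 0.3919] trk 0.2019 0.2381 len 0.0663 ang -88.0 ztop 0.0367
[ 414    0   54  108 4631] [0.4882 0.3961] trk 0.212 0.161 len 0.0637 ang -87.8 ztop 0.0367
[ 525   36  115  292 6827] [0.6022 0.3043] trk 0.1291 0.0404 len 0.1986 ang -101.0 ztop 0.0491
[ 300  151   41   94 3510] [0.4141 0.2958] trk 0.1064 0.2273 len 0.0681 ang -87.9 ztop 0.0366
[ 403  155   47   93 3473] [0.4919 0.2956] trk 0.112 0.1497 len 0.0681 ang -88.1 ztop 0.0365
[   0  164  149   76 4089] [0.2333 0.296 ] trk 0.0929 0.4076 len 0.1027 ang 176.0 ztop 0.0497
[353 319  46  24 792] [0.4628 0.1882] trk 0.0027 0.1706 len 0.0332 ang -3.5 ztop 0.0494
6.7 [0.4118 0.2911 0.1345] track 0.1015 0.2293 [-9.005e+01 -4.000e-02 -8.797e+01] [-0.2  0.3  1.1] 0.0596
```

View pics/w3.png

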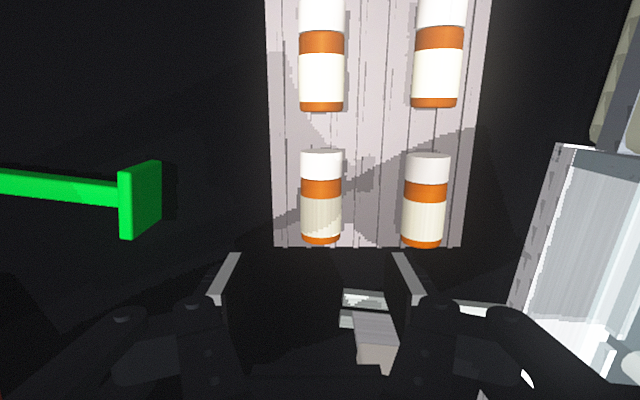

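```bash
python3 go.py 0.7 0.4143 0.2947 0.010 -88 30
```

```text
6.7 [0.4118 0.2911 0.1345] [-9.005e+01 -4.000e-02 -8.797e+01] [-0.2  0.3  1.1] 0.0596
[[0.7,[-0.07,2.49,0.06],[0.01,0.01,0.01]],[0.7,[-0.07,2.49,0.05],[0.01,0.0,0.0]],[0.7,[-0.08,2.49,0.06],[0.01,0.01,0.01]],[0.7,[-0.07,2.49,0.05],[0.01,0.0,0.01]],[0.7,[-0.07,2.49,0.06],[0.01,0.01,0.01]]]
```

Emit:
carry_out --targets '[[0.7,[-0.2,4,0.15],[0,0,0]],[0.7,[-0.15,4,0.1],[0,0,0]],[0.7,[0,2.5,0],[0,0,0]],[0.7,[0,1.4,0],[0,0,0]],[0.7,[0,0,0],[0,0,0]]]'

```text
clock: 7.2
position: [0.4132, 0.2939, 0.0143]
orientation: [-90.2, -0.1, -88.2]
ft_force: [0.0, -0.1, 0.9]
width: 0.0598
```

```bash
python3 tc.py
```

```text
7.2 [0.4132 0.2939 0.0143] track 0.1044 0.228 [-90.2   -0.1  -88.15] [ 0.  -0.1  0.9] 0.0598
```

Emit:
carry_out --targets '[[0.7,[-0.1,0.5,0.1],[0,0,0]],[0.7,[0,0,0],[0,0,0]],[0,[0,0,0],[0,0,0]],[0,[0,0,0],[0,0,0]],[0,[0,0,0],[0,0,0]]]'

```text
clock: 7.7
position: [0.4159, 0.2964, 0.0122]
orientation: [-89.9, 0.0, -88.2]
ft_force: [-2.4, -0.9, 5.0]
width: 0.03
```

Emit:
carry_out --targets '[[0,[0,0,0],[0,0,0]],[0,[0,-1,0],[0,0,0]],[0,[0,-3,0],[0,0,0]],[0,[0,-4,0],[0,0,0]],[0,[0,-3,0],[0,0,0]]]'

```text
clock: 8.2
position: [0.4159, 0.2963, 0.1238]
orientation: [-89.9, 0.0, -88.2]
ft_force: [0.4, 1.4, 0.1]
width: 0.0298
```

```bash
python3 - <<'E'
from h import *
c=cam('wrist');save(c,'w4.png')
print(trk(-.034,0),trk(-.084,0),trk(-.134,0),trk(-.184,0))
E
python3 tc.py;  python3 go.py 0 0.6301 0.1386 0.10 -4.35 32
```

```text
[0.6301228 0.1385986] [0.6263328 0.0887436] [0.6225428 0.0388886] [ 0.6187528 -0.0109664]
8.25 [0.4188 0.2979 0.1291] track 0.1088 0.2227 [-89.49   0.23 -88.18] [3.1 2.4 2.3] 0.0302
8.25 [0.4188 0.2979 0.1291] [-89.49   0.23 -88.18] [3.1 2.4 2.3] 0.0302
[[0.0,[1.66,0.3,2.06],[-0.06,-8.38,0.02]],[0.0,[1.94,0.3,1.79],[-0.06,-8.39,0.02]],[0.0,[2.19,0.3,1.49],[-0.06,-8.38,0.01]],[0.0,[2.38,0.3,1.16],[-0.06,-8.38,0.02]],[0.0,[2.52,0.29,0.8],[-0.05,-8.39,0.02]]]
[[0.0,[2.61,0.29,0.43],[-0.06,-8.38,0.02]],[0.0,[2.65,0.3,0.04],[-0.06,-8.38,0.02]],[0.0,[2.62,0.29,-0.35],[-0.06,-8.39,0.02]],[0.0,[2.54,0.29,-0.73],[-0.06,-8.38,0.02]],[0.0,[2.41,0.29,-1.08],[-0.06,-8.38,0.01]]]
```

View pics/w4.png

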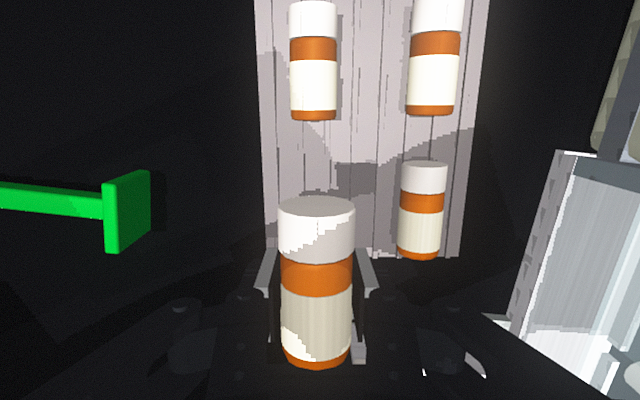

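Emit:
carry_out --targets '[[0,[1.6,-0.5,2.0],[0,-8.4,0]],[0,[1.9,-0.3,1.8],[0,-8.4,0]],[0,[2.2,0,1.5],[0,-8.4,0]],[0,[2.4,0,1.2],[0,-8.4,0]],[0,[2.5,0,0.8],[0,-8.4,0]]]'

```text
clock: 8.75
position: [0.5217, 0.2167, 0.1297]
orientation: [-90.0, -0.0, -45.8]
ft_force: [-0.2, -0.8, -1.3]
width: 0.0304
```

Emit:
carry_out --targets '[[0,[2.6,0,0.4],[0,-8.4,0]],[0,[2.6,0,0],[0,-8.4,0]],[0,[2.6,0,-0.4],[0,-8.4,0]],[0,[2.5,0,-0.7],[0,-8.4,0]],[0,[2.4,0,-1.1],[0,-8.2,0]]]'

```text
clock: 9.25
position: [0.6255, 0.1371, 0.1295]
orientation: [-90.0, -0.0, -4.1]
ft_force: [0.5, 0.6, -1.4]
width: 0.0297
```

Emit:
carry_out --targets '[[0,[0,0,0],[0,0,0]],[0,[0,0,0],[0,0,0]],[0,[0,0,0],[0,0,0]]]'

```text
clock: 9.55
position: [0.624, 0.1383, 0.129]
orientation: [-90.0, 0.0, -4.5]
ft_force: [0.4, 0.1, -1.1]
width: 0.0299
```

```bash
cat > hand.py <<'E'
from h import *
import sys
c=cam('wrist');save(c,sys.argv[1]); K=c['camera_matrix'];P=c['hand_eye'];z=c['z_map']
v,u=np.mgrid[0:400,0:640]
pc=np.stack([(u-K[0,2])/K[0,0]*z,(v-K[1,2])/K[1,1]*z,z],-1)@P[:3,:3].T+P[:3,3]
# tool coords: vial axis along x; take points near z=0 (jaw dir), y (down) between -40 and 0
m=(np.abs(pc[...,2])<.010)&(pc[...,1]>-.045)&(pc[...,1]<.02)&(np.abs(pc[...,0])<.07)&(z>.05)
g=pc[m];print(len(g),'tool x range',np.percentile(g[:,0],[1,99]).round(4),'mid',np.percentile(g[:,0],[1,99]).mean().round(4),'top y',np.percentile(g[:,1],5).round(4))
for a in np.arange(-.045,.05,.01):
    s=g[np.abs(g[:,0]-a)<.005]
    if len(s): print(round(a,3),s[:,1].min().round(4),end=' | ')
print()
E
python3 hand.py w5.png;python3 tc.py;  python3 go.py 0 0.6301 0.1386 0.05 -4.35 32
```

```text
8554 tool x range [-0.0321  0.0352] mid 0.0016 top y -0.0246
-0.035 -0.0253 | -0.025 -0.026 | -0.015 -0.0255 | -0.005 -0.0254 | 0.005 -0.0261 | 0.015 -0.0257 | 0.025 -0.0258 | 0.035 -0.025 | 
9.6 [0.6239 0.1384 0.129 ] track -0.0346 0.0062 [-9.00e+01  4.00e-02 -4.43e+00] [-0.3  0.7 -1.1] 0.0302
9.6 [0.6239 0.1384 0.129 ] [-9.00e+01  4.00e-02 -4.43e+00] [-0.3  0.7 -1.1] 0.0302
[[0.0,[0.21,2.63,0.02],[0.0,-0.03,-0.01]],[0.0,[0.2,2.64,0.02],[0.0,-0.02,-0.02]],[0.0,[0.21,2.63,0.02],[0.0,-0.03,-0.01]]]
```

View pics/w5.png

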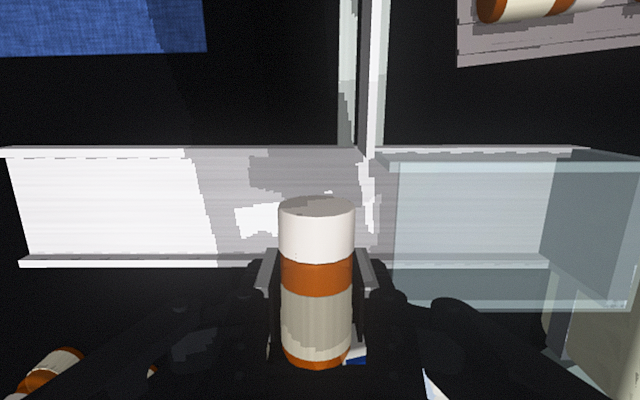

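Emit:
carry_out --targets '[[0,[0.2,3.5,-0.3],[0,0,0]],[0,[0.2,3,-0.4],[0,0,0]],[0,[0,2,0],[0,0,0]],[0,[0,1,0],[0,0,0]],[0,[0,0,0],[0,0,0]]]'

```text
clock: 10.1
position: [0.6265, 0.131, 0.0325]
orientation: [-90.0, 0.2, -4.4]
ft_force: [0.2, 0.1, -0.8]
width: 0.0299
```

Emit:
carry_out --targets '[[0,[0,0,0],[0,0,0]],[0,[0,0,0],[0,0,0]]]'

```text
clock: 10.3
position: [0.6295, 0.1309, 0.036]
orientation: [-90.0, -0.2, -4.4]
ft_force: [0.7, 0.0, -0.4]
width: 0.0299
```

```bash
python3 hand.py w6.png;python3 tc.py
```

```text
9213 tool x range [-0.046   0.0352] mid -0.0054 top y -0.0246
-0.045 0.0118 | -0.035 -0.0251 | -0.025 -0.0259 | -0.015 -0.0253 | -0.005 -0.0258 | 0.005 -0.0264 | 0.015 -0.0262 | 0.025 -0.0255 | 0.035 -0.025 | 
10.35 [0.6295 0.1308 0.036 ] track -0.0418 -0.0 [-89.97  -0.17  -4.4 ] [-0.5 -0.5 -1.4] 0.0298
```

View pics/w6.png

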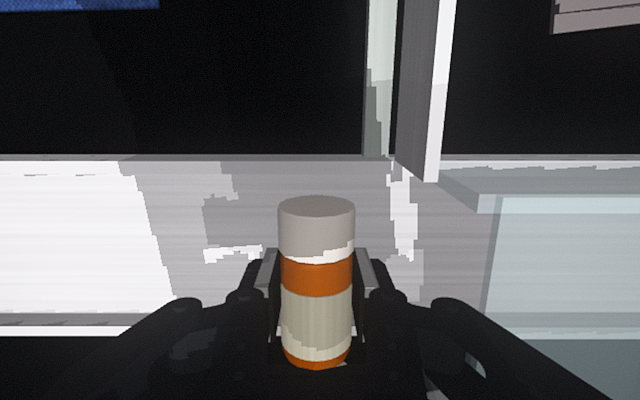

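Emit:
carry_out --targets '[[0,[-0.1,0.8,0],[0,0,0]],[0,[0,0.6,0],[0,0,0]],[0,[0,0.4,0],[0,0,0]],[0,[0,0,0],[0,0,0]],[0,[0,0,0],[0,0,0]]]'

```text
clock: 10.85
position: [0.6279, 0.1303, 0.0179]
orientation: [-90.0, -0.0, -4.4]
ft_force: [-5.3, -2.2, 12.3]
width: 0.0295
```

```bash
python3 tc.py
```

```text
10.85 [0.6279 0.1303 0.0179] track -0.0424 0.0016 [-9.001e+01 -5.000e-02 -4.410e+00] [-5.3 -2.2 12.3] 0.0295
```

Emit:
carry_out --targets '[[0,[0,-0.1,0],[0,0,0]],[0.37,[0,0,0],[0,0,0]],[0.4,[0,0,0],[0,0,0]],[0.45,[0,0,0],[0,0,0]],[0.45,[0,0,0],[0,0,0]]]'

```text
clock: 11.35
position: [0.6279, 0.1279, 0.0177]
orientation: [-90.2, -0.0, -4.4]
ft_force: [-2.8, -11.8, 7.6]
width: 0.0388
```

Emit:
carry_out --targets '[[0.45,[0,-1,0],[0,0,0]],[0.45,[0,-2,0],[0,0,0]],[0.45,[0,-4,0],[0,0,0]],[0.45,[0,-4,0],[0,0,0]],[0.7,[0,-2,0],[0,0,0]]]'

```text
clock: 11.85
position: [0.6291, 0.1313, 0.1513]
orientation: [-89.9, -0.3, -4.4]
ft_force: [0.5, 0.9, -0.5]
width: 0.0514
```

```bash
python3 vials.py w7.png; python3 go.py 0.7 0.4925 0.2955 0.13 -88 40
```

```text
[364   0  11 141 704] [0.5417 0.1764] trk -0.003 0.0911 len 0.0896 ang -4.4 ztop 0.0495
[ 484    0  105   16 1044] [0.5063 0.2929] trk 0.1104 0.1351 len 0.0675 ang 89.0 ztop 0.0342
[378 137 221  12 689] [0.5933 0.2599] trk 0.0841 0.046 len 0.1535 ang -94.0 ztop 0.0476
[ 292  153   41   90 3467] [0.6298 0.13  ] trk -0.0426 -0.0004 len 0.0682 ang -4.6 ztop 0.0428
[310 283  33  39 719] [0.7157 0.1346] trk -0.0315 -0.0857 len 0.0259 ang 88.3 ztop 0.0495
[ 540  285   60   88 1635] [0.761  0.3371] trk 0.1739 -0.1155 len 0.0871 ang 20.5 ztop 0.0493
[ 344  312   43   41 1185] [0.7521 0.1649] trk 0.0015 -0.1196 len 0.0341 ang -71.3 ztop 0.0476
[244 320  32  37 664] [0.75   0.0776] trk -0.0858 -0.1241 len 0.0284 ang 51.1 ztop 0.0493
[ 43 339  38  25 426] [ 0.7522 -0.106 ] trk -0.2686 -0.1402 len 0.0224 ang -87.0 ztop 0.049
11.9 [0.6305 0.1315 0.1542] [-89.88  -0.52  -4.38] [1.7 1.1 2.1] 0.0588
[[0.7,[-1.5,0.23,1.53],[-0.05,8.36,0.03]],[0.7,[-1.71,0.23,1.29],[-0.05,8.36,0.04]],[0.7,[-1.88,0.23,1.04],[-0.04,8.37,0.03]],[0.7,[-2.01,0.23,0.74],[-0.05,8.36,0.03]],[0.7,[-2.1,0.24,0.45],[-0.05,8.36,0.04]]]
[[0.7,[-2.14,0.23,0.14],[-0.05,8.36,0.03]],[0.7,[-2.14,0.23,-0.17],[-0.04,8.36,0.04]],[0.7,[-2.09,0.24,-0.48],[-0.05,8.37,0.03]],[0.7,[-2.0,0.24,-0.79],[-0.05,8.36,0.03]],[0.7,[-1.86,0.24,-1.06],[-0.05,8.36,0.04]]]
```

View pics/w7.png

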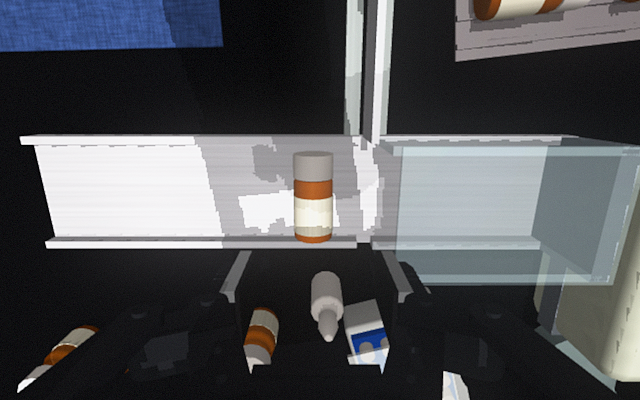

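Vial 1 lies centred across the track (pixel 313,195; track x −43, y 0). Next is the vial at (0.4925, 0.2955).

Emit:
carry_out --targets '[[0.7,[-1.5,0.1,1.5],[0,8.4,0]],[0.7,[-1.7,0.1,1.3],[0,8.4,0]],[0.7,[-1.9,0.2,1.0],[0,8.4,0]],[0.7,[-2.0,0.2,0.7],[0,8.4,0]],[0.7,[-2.1,0.2,0.5],[0,8.4,0]]]'

```text
clock: 12.4
position: [0.557, 0.213, 0.138]
orientation: [-90.0, 0.1, -46.7]
ft_force: [-0.5, 1.0, -0.8]
width: 0.0597
```

Emit:
carry_out --targets '[[0.7,[-2.1,0.2,0.1],[0,8.4,0]],[0.7,[-2.1,0.2,-0.2],[0,8.4,0]],[0.7,[-2.1,0.2,-0.5],[0,8.4,0]],[0.7,[-2.0,0.2,-0.8],[0,8.4,0]],[0.7,[-1.8,0.2,-1.0],[0,8.1,0]]]'

```text
clock: 12.9
position: [0.4886, 0.2939, 0.1281]
orientation: [-90.1, 0.0, -88.4]
ft_force: [-0.2, 0.1, 0.3]
width: 0.0598
```

Emit:
carry_out --targets '[[0.7,[0,0,0],[0,0,0]],[0.7,[0,0,0],[0,0,0]],[0.7,[0,0,0],[0,0,0]]]'

```text
clock: 13.2
position: [0.4903, 0.2926, 0.1289]
orientation: [-90.0, -0.0, -88.0]
ft_force: [-0.9, -0.4, 0.0]
width: 0.0598
```

```bash
python3 vials.py w8.png; python3 go.py 0.7 0.4925 0.2955 0.011 -88 40
```

```text
[ 173    0   54  110 4810] [0.413  0.3908] trk 0.201 0.2356 len 0.0637 ang -87.9 ztop 0.0367
[ 299    0   47  106 4636] [0.4905 0.3948] trk 0.2109 0.1586 len 0.0612 ang -88.0 ztop 0.0366
[ 438    0  119  298 6093] [0.6069 0.3293] trk 0.1544 0.0376 len 0.1998 ang -101.3 ztop 0.0492
[ 301  155   42   94 3629] [0.4941 0.2956] trk 0.1122 0.1475 len 0.0681 ang -88.0 ztop 0.0366
[   0  164   41   77 2159] [0.2833 0.2905] trk 0.0912 0.3573 len 0.0487 ang -94.2 ztop 0.0497
[ 608  285   32  102 1927] [0.7442 0.1922] trk 0.0281 -0.1097 len 0.0818 ang -80.4 ztop 0.0456
[ 254  321  146   34 2779] [0.5034 0.1851] trk 0.0028 0.1298 len 0.1126 ang -4.3 ztop 0.0492
[449 382  39  18 530] [0.6223 0.1376] trk -0.0356 0.0078 len 0.0299 ang -3.1 ztop 0.0424
13.25 [0.4905 0.2925 0.129 ] [-8.999e+01 -1.000e-02 -8.804e+01] [ 0.2 -0.5  0.3] 0.0593
[[0.7,[-0.1,3.93,0.07],[0.0,-0.01,0.0]],[0.7,[-0.1,3.94,0.07],[-0.01,-0.02,0.0]],[0.7,[-0.1,3.93,0.07],[0.0,-0.01,0.01]]]
```

View pics/w8.png

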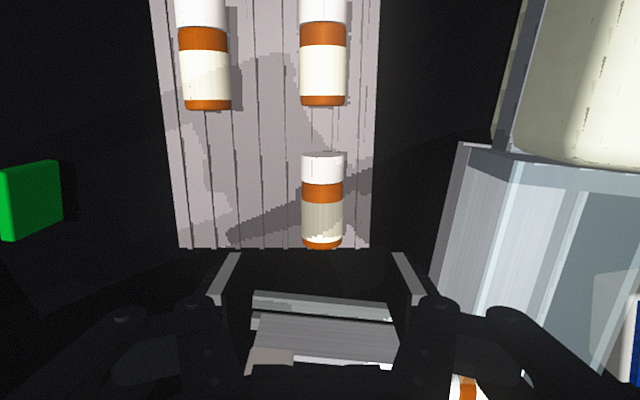

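Emit:
carry_out --targets '[[0.7,[-0.1,4,0.15],[0,0,0]],[0.7,[-0.1,4,0.15],[0,0,0]],[0.7,[0,2.5,0],[0,0,0]],[0.7,[0,1.4,0],[0,0,0]],[0.7,[0,0,0],[0,0,0]]]'

```text
clock: 13.75
position: [0.4917, 0.2939, 0.008]
orientation: [-90.2, -0.1, -88.1]
ft_force: [-1.0, 0.2, 0.1]
width: 0.0597
```

Emit:
carry_out --targets '[[0.7,[0,0,0],[0,0,0]],[0.7,[0,0,0],[0,0,0]]]'

```text
clock: 13.95
position: [0.4946, 0.2956, 0.0121]
orientation: [-89.8, 0.1, -88.1]
ft_force: [0.2, 0.1, 0.3]
width: 0.0599
```

Emit:
carry_out --targets '[[0,[0,0,0],[0,0,0]],[0,[0,0,0],[0,0,0]],[0,[0,0,0],[0,0,0]],[0,[0,0,0],[0,0,0]],[0,[0,-1,0],[0,0,0]]]'

```text
clock: 14.45
position: [0.4917, 0.2946, 0.0193]
orientation: [-90.1, -0.1, -88.1]
ft_force: [-0.1, 0.4, -0.7]
width: 0.0297
```

Emit:
carry_out --targets '[[0,[0,-3,0],[0,0,0]],[0,[0,-4,0],[0,0,0]],[0,[0,-3,0],[0,0,0]],[0,[0,-1,0],[0,0,0]],[0,[0,0,0],[0,0,0]]]'

```text
clock: 14.95
position: [0.4936, 0.2955, 0.1316]
orientation: [-89.8, 0.1, -88.1]
ft_force: [0.3, 0.2, -0.5]
width: 0.0297
```

```bash
python3 hand.py w9.png; python3 -c "
from h import *
print(trk(-.094,0.0015),trk(-.146,.0015),trk(-.198,.0015))"; python3 go.py 0 0.6241 0.0789 0.13 -4.35 40
```

```text
8660 tool x range [-0.0343  0.0335] mid -0.0004 top y -0.0249
-0.035 -0.0261 | -0.025 -0.0261 | -0.015 -0.0258 | -0.005 -0.026 | 0.005 -0.0262 | 0.015 -0.0261 | 0.025 -0.0261 | 0.035 -0.0255 | 
[0.62407915 0.0788863 ] [0.62013755 0.0270371 ] [ 0.61619595 -0.0248121 ]
15.0 [0.4924 0.295  0.1296] [-9.002e+01 -1.000e-02 -8.810e+01] [-0.   0.8 -1. ] 0.0298
[[0.0,[2.2,0.0,1.24],[0.0,-8.37,0.0]],[0.0,[2.36,-0.01,0.91],[0.0,-8.38,0.0]],[0.0,[2.47,0.0,0.56],[0.01,-8.37,0.0]],[0.0,[2.53,-0.01,0.19],[0.0,-8.38,0.0]],[0.0,[2.52,0.0,-0.18],[0.0,-8.37,-0.01]]]
[[0.0,[2.47,0.0,-0.54],[0.0,-8.38,0.0]],[0.0,[2.37,-0.01,-0.9],[0.01,-8.37,0.0]],[0.0,[2.21,0.0,-1.23],[0.0,-8.38,0.0]],[0.0,[2.0,0.0,-1.54],[0.0,-8.37,0.0]],[0.0,[1.76,-0.01,-1.82],[0.0,-8.38,0.0]]]
```

Emit:
carry_out --targets '[[0,[2.2,0,1.2],[0,-8.4,0]],[0,[2.4,0,0.9],[0,-8.4,0]],[0,[2.5,0,0.6],[0,-8.4,0]],[0,[2.5,0,0.2],[0,-8.4,0]],[0,[2.5,0,-0.2],[0,-8.4,0]]]'

```text
clock: 15.5
position: [0.5569, 0.1856, 0.1267]
orientation: [-90.3, 0.2, -45.8]
ft_force: [0.5, 0.0, -0.9]
width: 0.0299
```

Emit:
carry_out --targets '[[0,[2.5,0,-0.5],[0,-8.4,0]],[0,[2.4,0,-0.9],[0,-8.4,0]],[0,[2.2,0,-1.2],[0,-8.4,0]],[0,[2.0,0,-1.5],[0,-8.4,0]],[0,[1.8,0,-2.1],[0,-8.15,0]]]'

```text
clock: 16.0
position: [0.6238, 0.0761, 0.1265]
orientation: [-90.0, 0.3, -4.0]
ft_force: [0.8, 1.3, -1.0]
width: 0.0295
```

Emit:
carry_out --targets '[[0,[0,0,0],[0,0,0]],[0,[0,0,0],[0,0,0]],[0,[0,0,0],[0,0,0]]]'

```text
clock: 16.3
position: [0.6239, 0.0775, 0.1282]
orientation: [-90.0, 0.2, -4.4]
ft_force: [-0.4, 0.3, -1.0]
width: 0.0299
```

```bash
python3 tc.py;python3 hand.py w10.png; python3 -c "
from h import *
print(trk(-.097,0.0005),trk(-.151,.0005),trk(-.205,.0005))"; python3 vials.py w10b.png
```

```text
16.3 [0.6239 0.0775 0.1282] track -0.0954 0.0015 [-89.99   0.19  -4.43] [-0.4  0.3 -1. ] 0.0299
8635 tool x range [-0.033  0.035] mid 0.001 top y -0.0249
-0.035 -0.026 | -0.025 -0.0268 | -0.015 -0.0259 | -0.005 -0.0257 | 0.005 -0.0258 | 0.015 -0.0258 | 0.025 -0.0262 | 0.035 -0.0253 | 
[0.62484885 0.0758192 ] [0.62075565 0.0219758 ] [ 0.61666245 -0.0318676 ]
[ 444    0   31  148 2138] [0.5435 0.1764] trk -0.0029 0.0893 len 0.0863 ang -4.4 ztop 0.0494
[458 142 182  13 794] [0.5921 0.2438] trk 0.068 0.0459 len 0.1216 ang -93.5 ztop 0.0498
[ 362  159   49   99 4105] [0.6295 0.1279] trk -0.0447 -0.0002 len 0.068 ang -4.9 ztop 0.0427
[446 256  46  21 649] [0.6764 0.1923] trk 0.0231 -0.042 len 0.0322 ang 89.3 ztop 0.0491
[622 306  18  49 603] [0.7476 0.3277] trk 0.1635 -0.1028 len 0.0374 ang -3.9 ztop 0.0398
[606 359  34  41 938] [0.8014 0.3308] trk 0.1706 -0.1562 len 0.0382 ang -26.5 ztop 0.0399
```

View pics/w10.png

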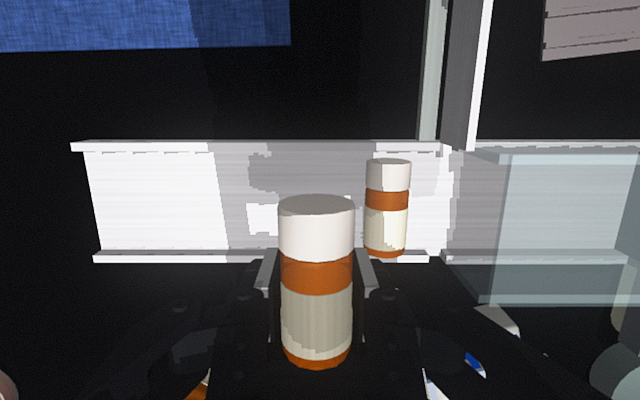

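Emit:
carry_out --targets '[[0,[0,3.5,-0.2],[0,0,0]],[0,[0,3.2,-0.2],[0,0,0]],[0,[0,2,0],[0,0,0]],[0,[0,1,0],[0,0,0]],[0,[0,0,0],[0,0,0]]]'

```text
clock: 16.9
position: [0.6236, 0.0735, 0.0315]
orientation: [-90.0, 0.2, -4.3]
ft_force: [0.8, 0.0, -0.2]
width: 0.0299
```

Emit:
carry_out --targets '[[0,[0,0,0],[0,0,0]],[0,[0,0,0],[0,0,0]]]'

```text
clock: 17.1
position: [0.6265, 0.0731, 0.035]
orientation: [-90.0, -0.2, -4.3]
ft_force: [0.9, 0.3, -1.1]
width: 0.0297
```

```bash
python3 tc.py
```

```text
17.1 [0.6265 0.0731 0.035 ] track -0.0996 -0.0014 [-89.99  -0.18  -4.34] [ 0.9  0.3 -1.1] 0.0297
```

Emit:
carry_out --targets '[[0,[-0.1,0.8,0],[0,0,0]],[0,[0,0.6,0],[0,0,0]],[0,[0,0.3,0],[0,0,0]],[0,[0,0,0],[0,0,0]],[0,[0,0,0],[0,0,0]]]'

```text
clock: 17.6
position: [0.6246, 0.0729, 0.0176]
orientation: [-90.0, -0.0, -4.4]
ft_force: [-4.5, 0.4, 10.5]
width: 0.0296
```

Emit:
carry_out --targets '[[0,[0,-0.1,0],[0,0,0]],[0.36,[0,0,0],[0,0,0]],[0.38,[0,0,0],[0,0,0]],[0.41,[0,0,0],[0,0,0]],[0.41,[0,0,0],[0,0,0]]]'

```text
clock: 18.1
position: [0.6237, 0.0729, 0.0166]
orientation: [-90.0, 0.0, -4.4]
ft_force: [0.3, 0.8, 0.4]
width: 0.0348
```

Emit:
carry_out --targets '[[0.41,[0,-1,0],[0,0,0]],[0.41,[0,-2,0],[0,0,0]],[0.41,[0,-4,0],[0,0,0]],[0.41,[0,-4,0],[0,0,0]],[0.7,[0,-1,0],[0,0,0]]]'

```text
clock: 18.6
position: [0.6276, 0.0729, 0.1439]
orientation: [-90.0, -0.5, -4.3]
ft_force: [-0.4, -1.1, 1.5]
width: 0.0481
```

Emit:
carry_out --targets '[[0.7,[0,0,0],[0,0,0]],[0.7,[0,0,0],[0,0,0]]]'

```text
clock: 18.8
position: [0.6235, 0.0729, 0.1364]
orientation: [-90.0, 0.1, -4.4]
ft_force: [-0.1, 0.7, -0.3]
width: 0.0599
```

```bash
python3 vials.py w11.png; python3 go.py 0.7 0.4910 0.393 0.13 -88 40
```

```text
[ 448    0   31  154 2154] [0.5452 0.1765] trk -0.0026 0.0876 len 0.0933 ang -3.3 ztop 0.0493
[476 140 164   8 642] [0.5921 0.2461] trk 0.0703 0.0461 len 0.1173 ang 85.7 ztop 0.0497
[ 295  158   42   95 3824] [0.6257 0.0739] trk -0.0988 -0.0004 len 0.0681 ang -4.3 ztop 0.0428
[ 367  158   48   95 3891] [0.6294 0.1277] trk -0.0449 -0.0001 len 0.0679 ang -5.3 ztop 0.0428
[448 252  45  21 600] [0.6764 0.1927] trk 0.0234 -0.042 len 0.0329 ang 89.4 ztop 0.0492
[619 299  21  50 719] [0.7464 0.3278] trk 0.1635 -0.1016 len 0.0397 ang -3.5 ztop 0.0405
[302 333  40  35 929] [0.748  0.0694] trk -0.0941 -0.1228 len 0.0328 ang -93.3 ztop 0.0489
[ 607  352   33   48 1008] [0.7992 0.3331] trk 0.1728 -0.1538 len 0.0348 ang -21.3 ztop 0.0428
18.85 [0.6228 0.0729 0.1353] [-90.01   0.17  -4.36] [ 0.2 -0.3 -0.3] 0.0601
[[0.7,[-1.56,0.06,3.09],[0.01,8.36,-0.01]],[0.7,[-1.99,0.05,2.83],[0.02,8.37,-0.02]],[0.7,[-2.38,0.06,2.52],[0.01,8.36,-0.01]],[0.7,[-2.72,0.06,2.14],[0.01,8.37,-0.01]],[0.7,[-3.0,0.06,1.72],[0.02,8.36,-0.01]]]
[[0.7,[-3.23,0.05,1.26],[0.01,8.37,-0.02]],[0.7,[-3.37,0.06,0.79],[0.01,8.36,-0.01]],[0.7,[-3.45,0.06,0.28],[0.02,8.37,-0.01]],[0.7,[-3.45,0.05,-0.22],[0.01,8.36,-0.02]],[0.7,[-3.39,0.06,-0.72],[0.01,8.36,-0.01]]]
```

View pics/w11.png

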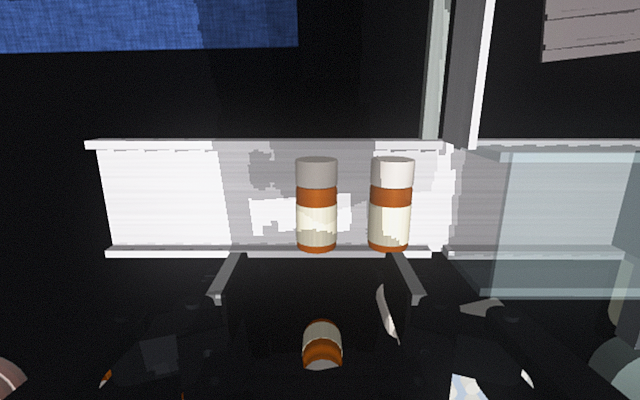

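Two vials lie at track −45 and −99. Next is the third.

Emit:
carry_out --targets '[[0.7,[-1.6,0,3.1],[0,8.4,0]],[0.7,[-2.0,0,2.8],[0,8.4,0]],[0.7,[-2.4,0,2.5],[0,8.4,0]],[0.7,[-2.7,0,2.1],[0,8.4,0]],[0.7,[-3.0,0,1.7],[0,8.4,0]]]'

```text
clock: 19.35
position: [0.5553, 0.2329, 0.1345]
orientation: [-90.2, 0.1, -46.7]
ft_force: [0.3, -0.1, 0.6]
width: 0.0598
```

Emit:
carry_out --targets '[[0.7,[-3.2,0,1.3],[0,8.4,0]],[0.7,[-3.4,0,0.8],[0,8.4,0]],[0.7,[-3.4,0,0.3],[0,8.4,0]],[0.7,[-3.4,0,-0.2],[0,8.4,0]],[0.7,[-3.0,0,-0.5],[0,8,0]]]'

```text
clock: 19.85
position: [0.494, 0.3893, 0.1344]
orientation: [-90.2, -0.1, -88.3]
ft_force: [1.3, -0.3, 0.4]
width: 0.0596
```

Emit:
carry_out --targets '[[0.7,[0,0,0],[0,0,0]],[0.7,[0,0,0],[0,0,0]],[0.7,[0,0,0],[0,0,0]]]'

```text
clock: 20.15
position: [0.4959, 0.3874, 0.1357]
orientation: [-90.1, -0.1, -87.9]
ft_force: [-0.5, 0.1, 0.6]
width: 0.0595
```

```bash
python3 vials.py w12.png; python3 go.py 0.7 0.4910 0.395 0.011 -88 40
```

```text
[ 436   28  122  270 5791] [0.6202 0.4149] trk 0.2408 0.0308 len 0.1889 ang -96.5 ztop 0.0493
[ 289  140   41   94 3536] [0.4907 0.3993] trk 0.2154 0.1588 len 0.0679 ang -87.7 ztop 0.0367
[ 180  144   47   94 3526] [0.4131 0.3937] trk 0.2039 0.2358 len 0.0682 ang -87.5 ztop 0.0366
[   0  277   62   71 2094] [0.2653 0.2931] trk 0.0924 0.3755 len 0.0461 ang -172.9 ztop 0.0497
[600 370  40  30 724] [0.7711 0.2377] trk 0.0755 -0.133 len 0.0299 ang -167.0 ztop 0.0461
20.2 [0.4963 0.3873 0.1361] [-9.008e+01 -7.000e-02 -8.794e+01] [-0.4 -1.1 -0.4] 0.0601
[[0.7,[-0.2,3.13,-0.12],[0.02,0.01,0.02]],[0.7,[-0.2,3.12,-0.12],[0.02,0.02,0.01]],[0.7,[-0.2,3.13,-0.12],[0.02,0.01,0.02]],[0.7,[-0.2,3.13,-0.13],[0.02,0.02,0.02]]]
```

View pics/w12.png

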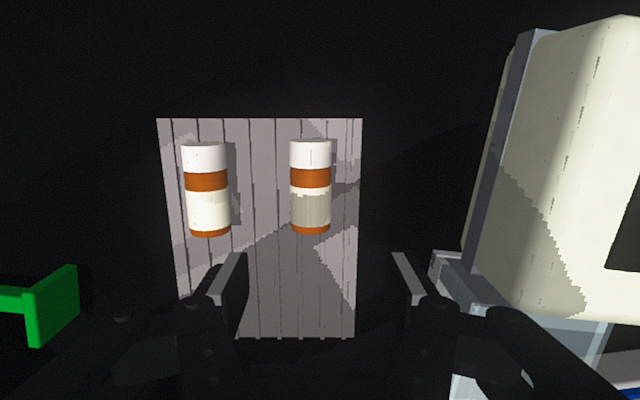

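Emit:
carry_out --targets '[[0.7,[-0.4,3,-0.2],[0,0,0]],[0.7,[-0.4,4,-0.2],[0,0,0]],[0.7,[-0.2,3,-0.1],[0,0,0]],[0.7,[0,1.6,0],[0,0,0]],[0.7,[0,0.8,0],[0,0,0]]]'

```text
clock: 20.7
position: [0.4903, 0.3969, 0.0112]
orientation: [-90.1, -0.1, -88.0]
ft_force: [-0.3, -0.2, -0.4]
width: 0.0598
```

Emit:
carry_out --targets '[[0.7,[0,0,0],[0,0,0]],[0.7,[0,0,0],[0,0,0]],[0.7,[0,0,0],[0,0,0]]]'

```text
clock: 21.0
position: [0.4924, 0.3992, 0.0152]
orientation: [-89.8, 0.1, -88.0]
ft_force: [0.2, -0.5, -0.3]
width: 0.0598
```

Emit:
carry_out --targets '[[0.7,[0.1,0.3,-0.1],[0,0,0]],[0,[0,0,0],[0,0,0]],[0,[0,0,0],[0,0,0]],[0,[0,0,0],[0,0,0]],[0,[0,0,0],[0,0,0]]]'

```text
clock: 21.5
position: [0.4903, 0.3977, 0.0105]
orientation: [-89.9, 0.0, -88.0]
ft_force: [1.0, 0.6, 2.0]
width: 0.0299
```

Emit:
carry_out --targets '[[0,[0,-1,0],[0,0,0]],[0,[0,-3,0],[0,0,0]],[0,[0,-4,0],[0,0,0]],[0,[0,-3,0],[0,0,0]],[0,[0,-1,0],[0,0,0]]]'

```text
clock: 22.0
position: [0.4918, 0.3988, 0.1349]
orientation: [-89.7, 0.2, -87.9]
ft_force: [0.2, 0.2, -0.3]
width: 0.0304
```

Emit:
carry_out --targets '[[0,[0,0,0],[0,0,0]],[0,[0,0,0],[0,0,0]]]'

```text
clock: 22.2
position: [0.489, 0.3969, 0.1285]
orientation: [-90.1, -0.1, -88.0]
ft_force: [-0.5, 0.1, -1.6]
width: 0.03
```

```bash
python3 hand.py w13.png; python3 go.py 0 0.6205 0.020 0.13 -4.35 43
```

```text
8863 tool x range [-0.0361  0.032 ] mid -0.002 top y -0.0261
-0.035 -0.0268 | -0.025 -0.0271 | -0.015 -0.027 | -0.005 -0.0272 | 0.005 -0.0277 | 0.015 -0.0276 | 0.025 -0.0268 | 0.035 -0.0263 | 
22.25 [0.4885 0.3966 0.1277] [-90.19  -0.11 -87.95] [ 0.3  0.1 -0.7] 0.0298
[[0.0,[3.81,-0.02,1.18],[0.02,-8.36,-0.01]],[0.0,[3.94,-0.02,0.62],[0.03,-8.36,0.0]],[0.0,[3.99,-0.02,0.04],[0.02,-8.36,-0.01]],[0.0,[3.96,-0.02,-0.54],[0.03,-8.36,0.0]],[0.0,[3.83,-0.01,-1.12],[0.02,-8.36,-0.01]]]
[[0.0,[3.63,-0.02,-1.65],[0.02,-8.36,0.0]],[0.0,[3.35,-0.02,-2.17],[0.03,-8.36,-0.01]],[0.0,[3.0,-0.02,-2.63],[0.02,-8.36,0.0]],[0.0,[2.58,-0.02,-3.04],[0.03,-8.36,-0.01]],[0.0,[2.12,-0.03,-3.39],[0.02,-8.36,0.0]]]
```

Emit:
carry_out --targets '[[0,[3.8,0,1.2],[0,-8.4,0]],[0,[3.9,0,0.6],[0,-8.4,0]],[0,[4.0,0,0],[0,-8.4,0]],[0,[4.0,0,-0.5],[0,-8.4,0]],[0,[3.8,0,-1.1],[0,-8.4,0]]]'

```text
clock: 22.75
position: [0.555, 0.2078, 0.1275]
orientation: [-90.2, 0.1, -45.6]
ft_force: [0.7, 0.1, -0.5]
width: 0.03
```

Emit:
carry_out --targets '[[0,[3.6,0,-1.6],[0,-8.4,0]],[0,[3.4,0,-2.2],[0,-8.4,0]],[0,[3.0,0,-2.6],[0,-8.4,0]],[0,[2.6,0,-3.0],[0,-8.4,0]],[0,[2.3,0,-3.3],[0,-8,0]]]'

```text
clock: 23.25
position: [0.6246, 0.0213, 0.1273]
orientation: [-90.0, 0.3, -4.0]
ft_force: [0.4, -0.3, -0.1]
width: 0.0301
```

Emit:
carry_out --targets '[[0,[0,0,0],[0,0,0]],[0,[0,0,0],[0,0,0]],[0,[0,0,0],[0,0,0]]]'

```text
clock: 23.55
position: [0.6246, 0.0236, 0.1283]
orientation: [-90.0, 0.2, -4.4]
ft_force: [-0.3, 0.1, -0.1]
width: 0.0302
```

```bash
python3 hand.py w14.png;python3 vials.py w14.png; python3 go.py 0 0.6222 0.0209 0.035 -4.35 40;python3 tc.py
```

```text
8849 tool x range [-0.0347  0.0333] mid -0.0007 top y -0.0261
-0.035 -0.0271 | -0.025 -0.0273 | -0.015 -0.027 | -0.005 -0.0268 | 0.005 -0.0272 | 0.015 -0.0272 | 0.025 -0.0269 | 0.035 -0.027 | 
[ 522    0   48  149 3369] [0.5484 0.1764] trk -0.0025 0.0843 len 0.0868 ang -2.8 ztop 0.0492
[ 359  153   48   99 4151] [0.6254 0.0718] trk -0.101 -0.0003 len 0.0681 ang -4.8 ztop 0.0427
[ 432  153   56   99 4317] [0.6294 0.1257] trk -0.0469 -0.0003 len 0.0683 ang -5.4 ztop 0.0426
[515 250  66  22 910] [0.6769 0.1992] trk 0.03 -0.042 len 0.0464 ang -91.6 ztop 0.0491
[ 505  312   87   46 2336] [0.7429 0.203 ] trk 0.0388 -0.1075 len 0.0536 ang -82.6 ztop 0.048
[  0 375  37  25 660] [ 0.7651 -0.244 ] trk -0.4053 -0.1635 len 0.0281 ang 59.8 ztop 0.0449
23.65 [0.625  0.0241 0.1292] [-89.99   0.09  -4.31] [ 0.3  0.7 -1.1] 0.0298
[[0.0,[-0.08,3.14,-0.11],[0.0,0.01,-0.03]],[0.0,[-0.08,3.14,-0.12],[-0.01,0.02,-0.03]],[0.0,[-0.09,3.14,-0.11],[0.0,0.01,-0.03]]]
23.65 [0.625  0.0241 0.1292] track -0.1486 -0.0036 [-89.99   0.09  -4.31] [ 0.3  0.7 -1.1] 0.0298
```

View pics/w14.png

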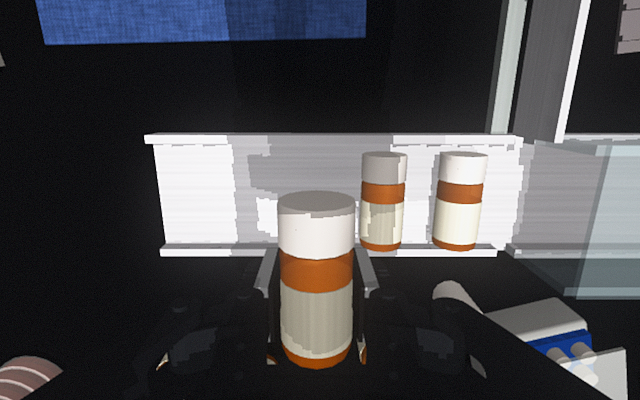

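Emit:
carry_out --targets '[[0,[-0.1,3.5,-0.3],[0,0,0]],[0,[-0.1,3.2,-0.2],[0,0,0]],[0,[0,2,0],[0,0,0]],[0,[0,1,0],[0,0,0]],[0,[0,0,0],[0,0,0]]]'

```text
clock: 24.15
position: [0.6221, 0.0189, 0.0315]
orientation: [-90.0, 0.2, -4.3]
ft_force: [-0.5, -0.3, -0.0]
width: 0.0301
```

Emit:
carry_out --targets '[[0,[0,0,0],[0,0,0]],[0,[0,0,0],[0,0,0]],[0,[0,0,0],[0,0,0]]]'

```text
clock: 24.45
position: [0.6247, 0.0179, 0.0347]
orientation: [-90.0, -0.2, -4.3]
ft_force: [-0.6, -0.1, -0.2]
width: 0.0303
```

```bash
python3 tc.py
```

```text
24.45 [0.6247 0.0179 0.0347] track -0.1548 -0.0038 [-90.01  -0.16  -4.35] [-0.6 -0.1 -0.2] 0.0303
```

Emit:
carry_out --targets '[[0,[-0.2,0.8,0],[0,0,0]],[0,[0,0.6,0],[0,0,0]],[0,[0,0.4,0],[0,0,0]],[0,[0,0,0],[0,0,0]],[0,[0,0,0],[0,0,0]]]'

```text
clock: 24.95
position: [0.622, 0.018, 0.0164]
orientation: [-90.0, -0.0, -4.4]
ft_force: [-3.5, 0.5, 11.2]
width: 0.0296
```

Emit:
carry_out --targets '[[0,[0,-0.1,0],[0,0,0]],[0.36,[0,0,0],[0,0,0]],[0.38,[0,0,0],[0,0,0]],[0.41,[0,0,0],[0,0,0]],[0.41,[0,0,0],[0,0,0]]]'

```text
clock: 25.45
position: [0.6212, 0.0181, 0.0156]
orientation: [-90.0, 0.0, -4.4]
ft_force: [0.2, -0.7, -0.1]
width: 0.0352
```

Emit:
carry_out --targets '[[0.41,[0,-1,0],[0,0,0]],[0.41,[0,-2,0],[0,0,0]],[0.41,[0,-4,0],[0,0,0]],[0.41,[0,-4,0],[0,0,0]],[0.7,[0,-2,0],[0,0,0]]]'

```text
clock: 25.95
position: [0.6237, 0.0179, 0.1513]
orientation: [-90.0, -0.4, -4.3]
ft_force: [0.7, -0.9, 0.1]
width: 0.0482
```

Emit:
carry_out --targets '[[0.7,[0,0,0],[0,0,0]],[0.7,[0,0,0],[0,0,0]]]'

```text
clock: 26.15
position: [0.6216, 0.018, 0.1465]
orientation: [-90.0, -0.1, -4.4]
ft_force: [-0.9, 1.2, -1.0]
width: 0.0598
```

```bash
python3 vials.py w15.png; python3 go.py 0.7 0.4135 0.385 0.13 -88 43
```

```text
[ 516    0   44  149 3069] [0.5451 0.1766] trk -0.0026 0.0876 len 0.0934 ang -3.0 ztop 0.0495
[ 295  152   42   93 3572] [0.6212 0.0191] trk -0.1538 -0.0002 len 0.0681 ang -4.2 ztop 0.0428
[ 364  153   45   92 3646] [0.6255 0.0716] trk -0.1011 -0.0004 len 0.0682 ang -4.9 ztop 0.0427
[ 432  153   52   92 3759] [0.6294 0.1258] trk -0.0469 -0.0002 len 0.0683 ang -5.4 ztop 0.0427
[510 244  59  21 736] [0.6768 0.1979] trk 0.0286 -0.042 len 0.0437 ang 88.6 ztop 0.049
[442 286  41  30 535] [0.7136 0.1356] trk -0.0307 -0.0834 len 0.0243 ang -99.5 ztop 0.0496
[ 522  302   60   41 1323] [0.741 0.212] trk 0.0476 -0.105 len 0.0353 ang -84.2 ztop 0.0475
[363 323  37  37 782] [0.7484 0.0629] trk -0.1005 -0.1236 len 0.0303 ang 114.3 ztop 0.0492
[  0 362  42  23 583] [ 0.7612 -0.2609] trk -0.4224 -0.161 len 0.0313 ang -92.1 ztop 0.0491
26.2 [0.6208 0.0181 0.1451] [-90.     0.09  -4.35] [ 0.1  0.3 -0.8] 0.0596
[[0.7,[-2.34,0.15,3.5],[0.01,8.36,-0.01]],[0.7,[-2.83,0.16,3.12],[0.0,8.37,-0.01]],[0.7,[-3.26,0.15,2.68],[0.01,8.36,0.0]],[0.7,[-3.61,0.16,2.18],[0.0,8.37,-0.01]],[0.7,[-3.88,0.15,1.63],[0.01,8.36,-0.01]]]
[[0.7,[-4.08,0.16,1.04],[0.01,8.37,0.0]],[0.7,[-4.19,0.15,0.44],[0.0,8.36,-0.01]],[0.7,[-4.21,0.15,-0.17],[0.01,8.37,-0.01]],[0.7,[-4.14,0.16,-0.79],[0.01,8.36,-0.01]],[0.7,[-3.98,0.15,-1.38],[0.0,8.37,0.0]]]
```

View pics/w15.png

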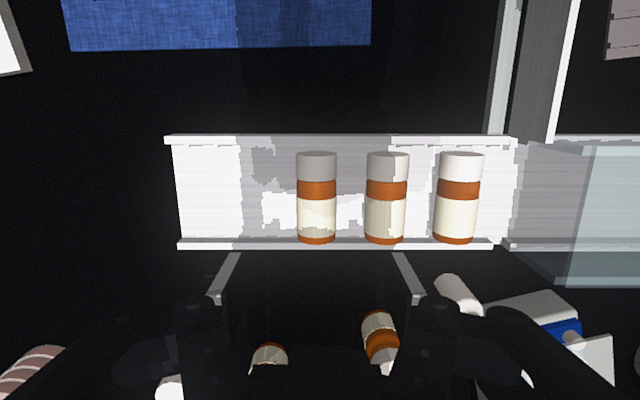

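Emit:
carry_out --targets '[[0.7,[-2.3,0,3.5],[0,8.4,0]],[0.7,[-2.8,0,3.1],[0,8.4,0]],[0.7,[-3.3,0,2.7],[0,8.4,0]],[0.7,[-3.6,0,2.2],[0,8.4,0]],[0.7,[-3.9,0,1.6],[0,8.4,0]]]'

```text
clock: 26.7
position: [0.516, 0.2026, 0.1438]
orientation: [-90.2, 0.1, -46.7]
ft_force: [0.8, -0.6, 0.9]
width: 0.0596
```

Emit:
carry_out --targets '[[0.7,[-4.1,0,1.0],[0,8.4,0]],[0.7,[-4.2,0,0.4],[0,8.4,0]],[0.7,[-4.2,0,-0.2],[0,8.4,0]],[0.7,[-4.1,0.5,-0.8],[0,8.4,0]],[0.7,[-3.7,0.5,-1.4],[0,8.0,0]]]'

```text
clock: 27.2
position: [0.4131, 0.3805, 0.134]
orientation: [-90.2, -0.1, -87.9]
ft_force: [-0.3, 0.3, 0.3]
width: 0.0597
```

Emit:
carry_out --targets '[[0.7,[0,0,0],[0,0,0]],[0.7,[0,0,0],[0,0,0]],[0.7,[0,0,0],[0,0,0]]]'

```text
clock: 27.5
position: [0.4152, 0.3787, 0.1351]
orientation: [-90.1, -0.1, -87.5]
ft_force: [1.0, -0.5, -1.3]
width: 0.0598
```

```bash
python3 vials.py w16.png; python3 go.py 0.7 0.413 0.392 0.011 -88 40
```

```text
[ 526   48  114  282 7248] [0.6162 0.3871] trk 0.2128 0.0327 len 0.1929 ang -99.2 ztop 0.0491
[ 291  136   41   95 3600] [0.4107 0.3936] trk 0.2036 0.2381 len 0.0683 ang -87.8 ztop 0.0366
[   0  271  131   36 2728] [0.2163 0.2982] trk 0.0938 0.4247 len 0.0998 ang -4.7 ztop 0.0345
[127 270  27  46 707] [0.2837 0.2964] trk 0.0971 0.3574 len 0.0388 ang -87.5 ztop 0.0497
27.55 [0.4157 0.3786 0.1354] [-9.005e+01 -6.000e-02 -8.756e+01] [-0.2  0.3  0.6] 0.06
[[0.7,[-0.34,3.11,-0.05],[0.01,0.11,0.01]],[0.7,[-0.34,3.11,-0.05],[0.02,0.11,0.02]],[0.7,[-0.34,3.11,-0.05],[0.01,0.11,0.01]],[0.7,[-0.34,3.11,-0.06],[0.01,0.11,0.02]]]
```

View pics/w16.png

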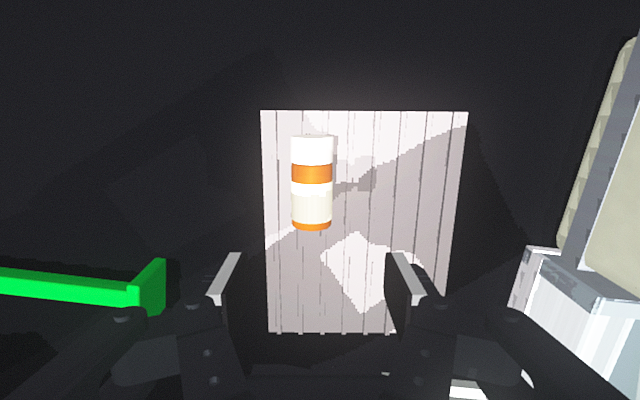

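Emit:
carry_out --targets '[[0.7,[-0.5,3,-0.2],[0,0,0]],[0.7,[-0.5,4,-0.2],[0,0,0]],[0.7,[-0.4,3,-0.1],[0,0.4,0]],[0.7,[0,1.6,0],[0,0,0]],[0.7,[0,1.0,0],[0,0,0]]]'

```text
clock: 28.05
position: [0.4098, 0.3922, 0.0088]
orientation: [-90.1, -0.1, -88.0]
ft_force: [-0.0, 0.5, -0.1]
width: 0.0598
```

Emit:
carry_out --targets '[[0.7,[0,0,0],[0,0,0]],[0.7,[0,0,0],[0,0,0]],[0.7,[0,0,0],[0,0,0]]]'

```text
clock: 28.35
position: [0.4111, 0.3943, 0.012]
orientation: [-89.8, 0.1, -88.0]
ft_force: [1.0, -0.0, 0.2]
width: 0.0601
```

Emit:
carry_out --targets '[[0,[0,0.1,0],[0,0,0]],[0,[0,0,0],[0,0,0]],[0,[0,0,0],[0,0,0]],[0,[0,0,0],[0,0,0]],[0,[0,0,0],[0,0,0]]]'

```text
clock: 28.85
position: [0.4105, 0.3941, 0.01]
orientation: [-89.9, 0.1, -88.0]
ft_force: [1.1, -1.2, 6.1]
width: 0.0301
```

Emit:
carry_out --targets '[[0,[0,-1,0],[0,0,0]],[0,[0,-3,0],[0,0,0]],[0,[0,-4,0],[0,0,0]],[0,[0,-3,0],[0,0,0]],[0,[0,-2,0],[0,0,0]]]'

```text
clock: 29.35
position: [0.4099, 0.394, 0.1419]
orientation: [-89.9, 0.1, -88.0]
ft_force: [0.0, -0.5, -1.2]
width: 0.0297
```

Emit:
carry_out --targets '[[0,[0,0,0],[0,0,0]],[0,[0,0,0],[0,0,0]]]'

```text
clock: 29.55
position: [0.4092, 0.3933, 0.1386]
orientation: [-90.0, -0.0, -88.0]
ft_force: [-0.4, 0.6, -1.1]
width: 0.0298
```

```bash
python3 hand.py w17.png; python3 -c "
from h import *
print(trk(-.207,0))";python3 go.py 0 0.617 -0.034 0.14 -4.35 45
```

```text
8681 tool x range [-0.0339  0.0323] mid -0.0008 top y -0.0264
-0.035 -0.0273 | -0.025 -0.0272 | -0.015 -0.0273 | -0.005 -0.0273 | 0.005 -0.0276 | 0.015 -0.0274 | 0.025 -0.0278 | 0.035 -0.0266 | 
[ 0.6170094 -0.0338997]
29.6 [0.4086 0.3929 0.1376] [-9.013e+01 -8.000e-02 -8.796e+01] [-0.2  0.2 -1.5] 0.03
[[0.0,[3.95,-0.02,1.75],[0.02,-7.6,0.0]],[0.0,[4.14,-0.02,1.22],[0.01,-7.6,0.0]],[0.0,[4.27,-0.02,0.66],[0.01,-7.6,-0.01]],[0.0,[4.32,-0.02,0.09],[0.02,-7.6,0.0]],[0.0,[4.29,-0.02,-0.48],[0.02,-7.6,0.0]]]
[[0.0,[4.19,-0.02,-1.05],[0.01,-7.61,0.0]],[0.0,[4.01,-0.02,-1.59],[0.02,-7.6,-0.01]],[0.0,[3.77,-0.02,-2.11],[0.01,-7.6,0.0]],[0.0,[3.46,-0.02,-2.59],[0.02,-7.6,0.0]],[0.0,[3.08,-0.02,-3.02],[0.01,-7.6,0.0]]]
[[0.0,[2.66,-0.02,-3.41],[0.02,-7.6,-0.01]]]
```

Emit:
carry_out --targets '[[0,[4.0,-0.2,1.7],[0,-7.6,0]],[0,[4.1,-0.2,1.2],[0,-7.6,0]],[0,[4.3,0,0.7],[0,-7.6,0]],[0,[4.3,0,0.1],[0,-7.6,0]],[0,[4.3,0,-0.5],[0,-7.6,0]]]'

```text
clock: 30.1
position: [0.503, 0.1974, 0.1408]
orientation: [-90.2, 0.1, -49.6]
ft_force: [0.7, 0.8, -1.4]
width: 0.0303
```

Emit:
carry_out --targets '[[0,[4.2,0,-1.0],[0,-7.6,0]],[0,[4.0,0,-1.6],[0,-7.6,0]],[0,[3.8,0,-2.1],[0,-7.6,0]],[0,[3.5,0.2,-2.6],[0,-7.6,0]],[0,[3.1,0.2,-3.0],[0,-7.6,0]]]'

```text
clock: 30.6
position: [0.5989, 0.0037, 0.1365]
orientation: [-90.0, 0.2, -11.7]
ft_force: [0.8, -0.3, -1.5]
width: 0.0297
```

Emit:
carry_out --targets '[[0,[2.5,0,-3.5],[0,-7.5,0]],[0,[0,0,0],[0,0,0]],[0,[0,0,0],[0,0,0]],[0,[0,0,0],[0,0,0]]]'

```text
clock: 31.0
position: [0.6157, -0.0332, 0.1374]
orientation: [-90.0, 0.2, -4.5]
ft_force: [0.2, 0.2, -0.4]
width: 0.0297
```

```bash
python3 hand.py w18.png;python3 vials.py w18.png;python3 tc.py
```

```text
8660 tool x range [-0.0325  0.0337] mid 0.0006 top y -0.0263
-0.035 -0.0278 | -0.025 -0.0279 | -0.015 -0.0272 | -0.005 -0.0274 | 0.005 -0.0277 | 0.015 -0.0273 | 0.025 -0.0274 | 0.035 -0.0269 | 
[  0   0  20  31 426] [ 0.4741 -0.2228] trk -0.4062 0.1282 len 0.0221 ang -45.3 ztop 0.0354
[ 592    0   48  153 4021] [0.5452 0.1766] trk -0.0026 0.0875 len 0.0934 ang -2.8 ztop 0.049
[ 360  157   47   95 3858] [0.621 0.017] trk -0.156 -0.0001 len 0.0682 ang -5.0 ztop 0.0428
[ 430  157   52   95 3964] [0.6253 0.0697] trk -0.1031 -0.0004 len 0.0683 ang -4.9 ztop 0.0427
[ 500  157   61   95 4203] [0.6293 0.1244] trk -0.0482 -0.0002 len 0.0684 ang -5.5 ztop 0.0427
[579 250  61  22 838] [0.6768 0.1974] trk 0.0282 -0.0421 len 0.0435 ang -90.9 ztop 0.0491
[ 505  294  135   75 4240] [0.7381 0.1699] trk 0.0054 -0.1053 len 0.1038 ang 73.5 ztop 0.0492
31.1 [ 0.6162 -0.0327  0.1383] track -0.2059 0.0009 [-89.98   0.09  -4.41] [-0.4 -0.4 -0.8] 0.0303
```

View pics/w18.png

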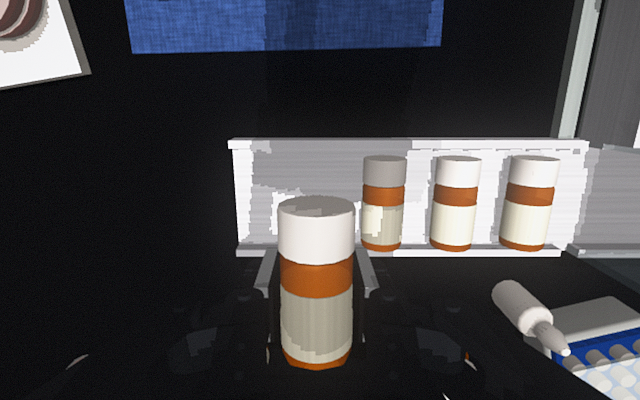

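Emit:
carry_out --targets '[[0,[0,3.5,-0.1],[0,0,0]],[0,[0,3.5,-0.1],[0,0,0]],[0,[0,2.5,0],[0,0,0]],[0,[0,1,0],[0,0,0]],[0,[0,0,0],[0,0,0]]]'

```text
clock: 31.6
position: [0.6154, -0.035, 0.0326]
orientation: [-90.0, 0.2, -4.4]
ft_force: [0.1, 0.4, 0.4]
width: 0.03
```

Emit:
carry_out --targets '[[0,[0,0,0],[0,0,0]],[0,[0,0,0],[0,0,0]],[0,[0,0,0],[0,0,0]]]'

```text
clock: 31.9
position: [0.6183, -0.0364, 0.036]
orientation: [-90.0, -0.2, -4.5]
ft_force: [-1.5, -0.0, -0.3]
width: 0.03
```

```bash
python3 tc.py
```

```text
31.9 [ 0.6183 -0.0364  0.036 ] track -0.2094 -0.0014 [-90.02  -0.18  -4.46] [-1.5 -0.  -0.3] 0.03
```

Emit:
carry_out --targets '[[0,[-0.1,0.8,0.1],[0,0,0]],[0,[0,0.7,0],[0,0,0]],[0,[0,0.4,0],[0,0,0]],[0,[0,0,0],[0,0,0]],[0,[0,0,0],[0,0,0]]]'

```text
clock: 32.4
position: [0.6163, -0.0352, 0.0162]
orientation: [-90.0, -0.0, -4.5]
ft_force: [-4.2, 0.6, 10.2]
width: 0.03
```

Emit:
carry_out --targets '[[0,[0,-0.1,0],[0,0,0]],[0.36,[0,0,0],[0,0,0]],[0.38,[0,0,0],[0,0,0]],[0.41,[0,0,0],[0,0,0]],[0.41,[0,0,0],[0,0,0]]]'

```text
clock: 32.9
position: [0.6157, -0.0351, 0.0157]
orientation: [-90.0, 0.0, -4.5]
ft_force: [0.2, -0.1, 0.1]
width: 0.0352
```

Emit:
carry_out --targets '[[0.41,[0,-1,0],[0,0,0]],[0.41,[0,-2,0],[0,0,0]],[0.41,[0,-4,0],[0,0,0]],[0.5,[0,-4,0],[0,0,0]],[0.5,[0,-4,0],[0,0,0]]]'

```text
clock: 33.4
position: [0.6158, -0.0351, 0.1683]
orientation: [-90.0, -0.0, -4.5]
ft_force: [1.6, -0.3, -0.1]
width: 0.0428
```

```bash
python3 vials.py w19.png; python3 go.py 0.5 0.436 -0.038 0.18 -93.9 45
python3 - <<'E'
from h import *
c=cam('side');save(c,'sd2.png',(220,120,500,380),2.2)
p=lambda u,v,z:print(w(c,u,v,z).round(3))
E
```

```text
[   0    0   59   42 2110] [ 0.4704 -0.2332] trk -0.4168 0.131 len 0.045 ang 108.0 ztop 0.0359
[ 566    0   53  147 3465] [0.5416 0.1768] trk -0.0026 0.0911 len 0.0998 ang -3.2 ztop 0.0493
[ 359  151   41   85 3126] [0.621  0.0171] trk -0.1559 -0.0001 len 0.0681 ang -4.8 ztop 0.0427
[ 421  151   47   85 3194] [0.6252 0.07  ] trk -0.1028 -0.0003 len 0.0682 ang -5.1 ztop 0.0427
[ 485  151   53   85 3368] [0.6292 0.1247] trk -0.0479 -0.0002 len 0.0683 ang -5.4 ztop 0.0426
[ 297  152   38   85 3075] [ 0.6176 -0.0342] trk -0.2073 -0.0006 len 0.0681 ang -4.5 ztop 0.0428
[557 236  65  18 712] [0.677  0.2018] trk 0.0326 -0.042 len 0.0518 ang 88.3 ztop 0.0491
[490 275  42  39 832] [0.7174 0.1285] trk -0.0375 -0.0878 len 0.0267 ang -48.9 ztop 0.0497
[ 518  290  106   57 2802] [0.7478 0.1889] trk 0.025 -0.1135 len 0.0819 ang -74.0 ztop 0.0487
[252 330  21  33 380] [ 0.7602 -0.0926] trk -0.2547 -0.1472 len 0.0225 ang 30.9 ztop 0.0493
[307 343  35  27 684] [ 0.7759 -0.039 ] trk -0.2001 -0.1588 len 0.0326 ang -90.0 ztop 0.049
33.45 [ 0.62   -0.0358  0.177 ] [-90.07  -0.68  -4.45] [ 2.8 -0.5  5.1] 0.0424
[[0.5,[-1.67,-0.05,-0.15],[-0.04,8.13,0.05]],[0.5,[-1.62,-0.04,-0.38],[-0.05,8.13,0.06]],[0.5,[-1.56,-0.05,-0.61],[-0.04,8.13,0.05]],[0.5,[-1.46,-0.04,-0.83],[-0.04,8.14,0.06]],[0.5,[-1.32,-0.04,-1.02],[-0.05,8.13,0.05]]]
[[0.5,[-1.17,-0.03,-1.2],[-0.04,8.13,0.06]],[0.5,[-0.98,-0.04,-1.35],[-0.04,8.13,0.05]],[0.5,[-0.78,-0.03,-1.48],[-0.05,8.13,0.05]],[0.5,[-0.57,-0.04,-1.58],[-0.04,8.13,0.06]],[0.5,[-0.34,-0.03,-1.63],[-0.04,8.14,0.05]]]
[[0.5,[-0.1,-0.02,-1.67],[-0.05,8.13,0.06]]]
```

View pics/w19.png

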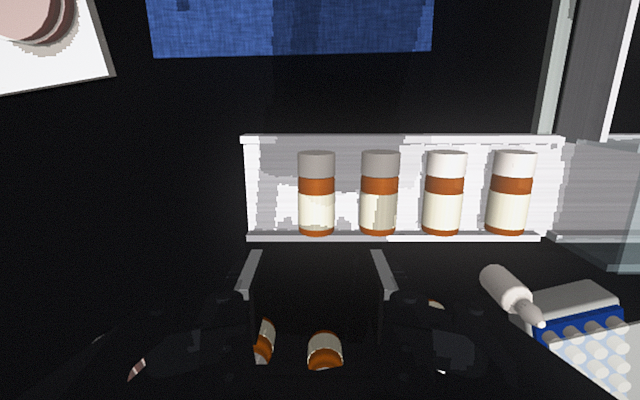

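View pics/sd2.png

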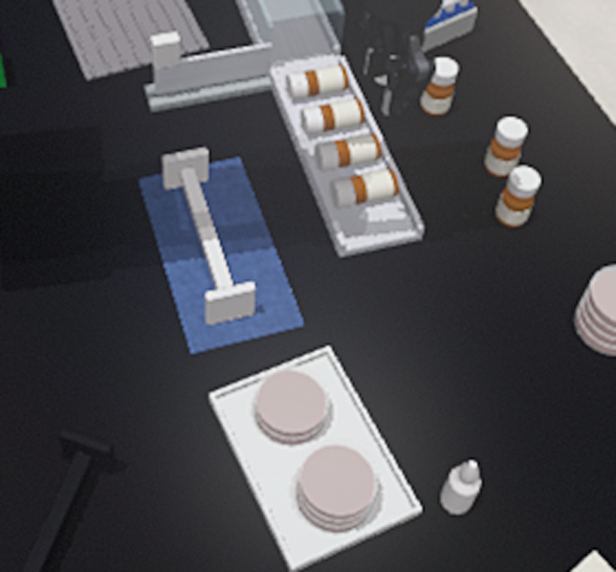

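```bash
python3 - <<'E'
from h import *
c=cam('side')
for n,u,v,z in [('tray NE',370,278,.015),('tray SE',411,352,.015),('dropper base',428,352,0.0),('dish near',352,305,.05)]:
    q=w(c,u,v,z);print(n,q.round(3),'trk',((q[:2]-O)@ex).round(3),((q[:2]-O)@ey).round(3))
E
```

```text
tray NE [ 0.508 -0.203  0.015] trk -0.384 0.095
tray SE [ 0.521 -0.38   0.015] trk -0.559 0.07
dropper base [ 0.558 -0.387  0.   ] trk -0.563 0.032
dish near [ 0.44  -0.265  0.05 ] trk -0.45 0.159
```

All four vials lie in the loading part (track x −48, −103, −156, −207). The tray clears the paddle's path. I go to the paddle next.

Emit:
carry_out --targets '[[0.7,[-1.7,0,-0.2],[0,8.1,0]],[0.7,[-1.6,0,-0.4],[0,8.1,0]],[0.7,[-1.6,0,-0.6],[0,8.1,0]],[0.7,[-1.5,0,-0.8],[0,8.1,0]],[0.7,[-1.3,0,-1.0],[0,8.1,0]]]'

```text
clock: 34.05
position: [0.5302, -0.036, 0.1648]
orientation: [-90.1, 0.1, -45.3]
ft_force: [0.6, -1.5, 0.1]
width: 0.0595
```

Emit:
carry_out --targets '[[0.7,[-1.2,0,-1.2],[0,8.1,0]],[0.7,[-1.0,0,-1.4],[0,8.1,0]],[0.7,[-0.8,0,-1.5],[0,8.1,0]],[0.7,[-0.6,0,-1.6],[0,8.1,0]],[0.7,[-0.3,0,-1.6],[0,8.1,0]]]'

```text
clock: 34.55
position: [0.4457, -0.0372, 0.1649]
orientation: [-90.1, 0.0, -85.8]
ft_force: [-0.5, 0.2, 0.8]
width: 0.0594
```

Emit:
carry_out --targets '[[0.7,[-0.1,0,-1.6],[0,8.1,0]],[0.7,[0,0,0],[0,0,0]],[0.7,[0,0,0],[0,0,0]],[0.7,[0,0,0],[0,0,0]]]'

```text
clock: 34.95
position: [0.4318, -0.0378, 0.166]
orientation: [-90.0, 0.0, -93.4]
ft_force: [0.6, 0.9, -0.6]
width: 0.0598
```

```bash
python3 vials.py w20.png; python3 tc.py
```

```text
[ 518    6  114   49 4989] [0.6251 0.073 ] trk -0.0998 0.0001 len 0.0683 ang -5.3 ztop 0.0428
[ 289   82   65  213 4699] [ 0.4352 -0.0365] trk -0.2233 0.1811 len 0.1706 ang -93.7 ztop 0.046
[ 505   86  107   43 4126] [0.621  0.0201] trk -0.1528 0.0001 len 0.0684 ang -4.4 ztop 0.0428
[ 495  155  100   39 3555] [ 0.6175 -0.0312] trk -0.2043 -0.0003 len 0.0685 ang -3.2 ztop 0.0427
[144 382  32  18 347] [ 0.2672 -0.2333] trk -0.4323 0.3337 len 0.0243 ang -38.9 ztop 0.0453
35.0 [ 0.4318 -0.0378  0.1661] track -0.2249 0.1843 [-90.     0.   -93.45] [-0.1 -0.5  0.4] 0.0595
```

View pics/w20.png

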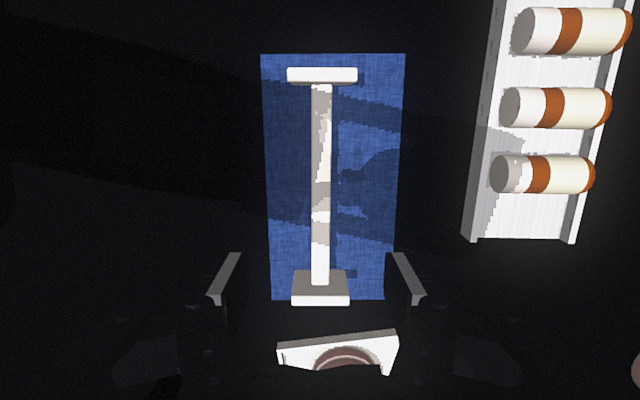

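Emit:
carry_out --targets '[[0.7,[-0.1,4,0.2],[0,0.3,0]],[0.7,[0,4,0.15],[0,0,0]],[0.7,[0,3.5,0],[0,0,0]],[0.7,[0,2,0],[0,0,0]],[0.7,[0,1,0],[0,0,0]]]'

```text
clock: 35.5
position: [0.4335, -0.0365, 0.0188]
orientation: [-90.2, 0.0, -93.8]
ft_force: [0.3, 0.1, 0.1]
width: 0.0598
```

Emit:
carry_out --targets '[[0.7,[0,0,0],[0,0,0]],[0.7,[0,0,0],[0,0,0]],[0.7,[0,0,0],[0,0,0]]]'

```text
clock: 35.8
position: [0.4364, -0.0373, 0.0226]
orientation: [-89.8, -0.0, -93.8]
ft_force: [-0.5, -0.2, 0.8]
width: 0.0598
```

```bash
python3 tc.py
```

```text
35.8 [ 0.4364 -0.0373  0.0226] track -0.2241 0.1798 [-8.984e+01 -3.000e-02 -9.384e+01] [-0.5 -0.2  0.8] 0.0598
```

Emit:
carry_out --targets '[[0.7,[0,0.7,-0.1],[0,0,0]],[0.7,[0,0.3,0],[0,0,0]],[0.7,[0,0,0],[0,0,0]],[0,[0,0,0],[0,0,0]],[0,[0,0,0],[0,0,0]]]'

```text
clock: 36.3
position: [0.434, -0.037, 0.0113]
orientation: [-90.0, -0.0, -93.9]
ft_force: [-0.8, -0.2, -0.2]
width: 0.0317
```

Emit:
carry_out --targets '[[0,[0,0,0],[0,0,0]],[0,[0,0,0],[0,0,0]],[0,[0,0,0],[0,0,0]],[0,[0,-0.5,0],[0,0,0]],[0,[0,0,0],[0,0,0]]]'

```text
clock: 36.8
position: [0.4341, -0.037, 0.0166]
orientation: [-90.0, -0.0, -93.9]
ft_force: [-0.1, -0.7, -0.3]
width: 0.0149
```

Emit:
carry_out --targets '[[0,[0,-2,0],[0,0,0]],[0,[0,-4,0],[0,0,0]],[0,[0,-4,0],[0,0,0]],[0,[0,-2,0],[0,0,0]],[0,[0,0,0],[0,0,0]]]'

```text
clock: 37.3
position: [0.4364, -0.0376, 0.1396]
orientation: [-89.6, -0.1, -93.9]
ft_force: [1.0, 0.2, -0.5]
width: 0.0152
```

```bash
python3 -c "
from h import *
c=cam('wrist');save(c,'w21.png')
q=trk(-.345,0);print(q)";python3 go.py 0 0.6065 -0.1715 0.135 -94.35 35
```

```text
[ 0.606549  -0.1714995]
37.35 [ 0.4349 -0.0372  0.1373] [-8.981e+01 -4.000e-02 -9.386e+01] [-0.4  0.3 -0.4] 0.0148
[[0.0,[1.75,0.04,2.57],[-0.03,0.07,0.01]],[0.0,[1.75,0.04,2.58],[-0.02,0.07,0.0]],[0.0,[1.74,0.04,2.58],[-0.03,0.07,0.01]],[0.0,[1.74,0.04,2.58],[-0.03,0.07,0.0]],[0.0,[1.74,0.04,2.58],[-0.03,0.07,0.01]]]
[[0.0,[1.73,0.04,2.59],[-0.02,0.07,0.0]],[0.0,[1.73,0.03,2.59],[-0.03,0.07,0.01]]]
```

View pics/w21.png

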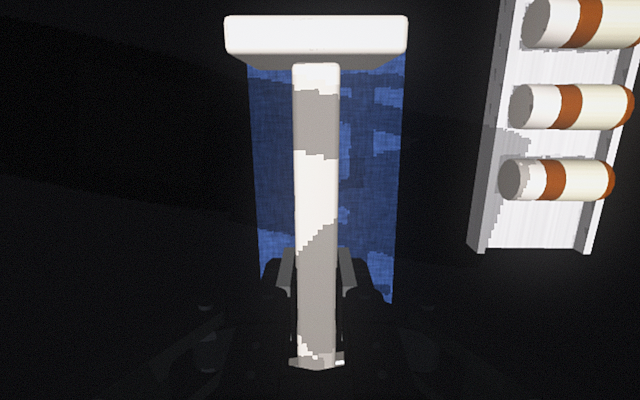

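Emit:
carry_out --targets '[[0,[1.7,0,2.6],[0,0.1,0]],[0,[1.7,0,2.6],[0,0.1,0]],[0,[1.7,0,2.6],[0,0.1,0]],[0,[1.7,0,2.6],[0,0.1,0]],[0,[1.7,0,2.6],[0,0.1,0]]]'

```text
clock: 37.85
position: [0.5569, -0.1311, 0.133]
orientation: [-90.2, 0.1, -94.4]
ft_force: [-0.2, 0.1, -1.5]
width: 0.015
```

Emit:
carry_out --targets '[[0,[1.7,0,2.4],[0,0,0]],[0,[1.7,0,1.8],[0,0,0]],[0,[0,0,0],[0,0,0]],[0,[0,0,0],[0,0,0]],[0,[0,0,0],[0,0,0]]]'

```text
clock: 38.35
position: [0.5953, -0.167, 0.1343]
orientation: [-90.2, 0.1, -94.3]
ft_force: [0.3, 0.2, -1.4]
width: 0.0148
```

```bash
python3 -c "
from h import *
c=cam('wrist');save(c,'w22.png')";python3 tc.py;python3 go.py 0 0.6065 -0.1715 0.0275 -94.35 35
```

```text
38.4 [ 0.5956 -0.167   0.1349] track -0.3413 0.0112 [-9.013e+01  5.000e-02 -9.433e+01] [ 0.4  0.8 -1.6] 0.0148
38.4 [ 0.5956 -0.167   0.1349] [-9.013e+01  5.000e-02 -9.433e+01] [ 0.4  0.8 -1.6] 0.0148
[[0.0,[0.1,2.68,0.29],[0.03,0.0,-0.01]],[0.0,[0.09,2.69,0.28],[0.03,0.01,-0.02]],[0.0,[0.09,2.69,0.28],[0.04,0.0,-0.01]],[0.0,[0.1,2.68,0.28],[0.03,0.01,-0.01]]]
```

View pics/w22.png

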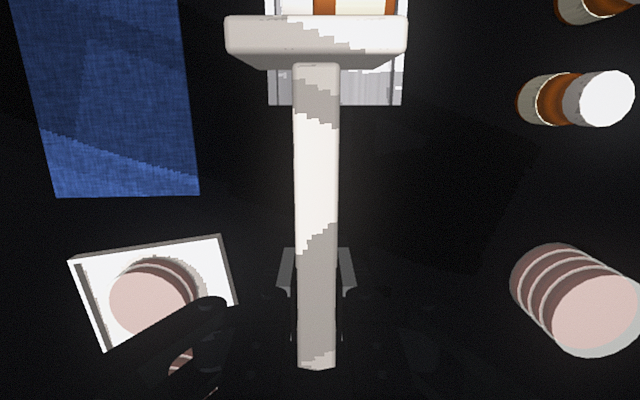

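Emit:
carry_out --targets '[[0,[0.2,2,0.5],[0,0,0]],[0,[0,3,0.5],[0,0,0]],[0,[0,2,0.1],[0,0,0]],[0,[0,1,0],[0,0,0]],[0,[0,0,0],[0,0,0]]]'

```text
clock: 38.9
position: [0.606, -0.1697, 0.0544]
orientation: [-90.2, 0.1, -94.3]
ft_force: [0.5, -0.1, -1.5]
width: 0.0147
```

Emit:
carry_out --targets '[[0,[0,0,0],[0,0,0]],[0,[0,0,0],[0,0,0]],[0,[0,0,0],[0,0,0]]]'

```text
clock: 39.2
position: [0.6086, -0.1712, 0.0578]
orientation: [-89.9, -0.0, -94.4]
ft_force: [0.1, -0.2, -0.6]
width: 0.0152
```

```bash
python3 tc.py;python3 go.py 0 0.6067 -0.1705 0.0275 -94.35 35
```

```text
39.2 [ 0.6086 -0.1712  0.0578] track -0.3445 -0.002 [-8.986e+01 -5.000e-02 -9.436e+01] [ 0.1 -0.2 -0.6] 0.0152
39.2 [ 0.6086 -0.1712  0.0578] [-8.986e+01 -5.000e-02 -9.436e+01] [ 0.1 -0.2 -0.6] 0.0152
[[0.0,[-0.06,3.03,-0.2],[-0.14,-0.01,0.05]]]
```

Emit:
carry_out --targets '[[0,[0,1,-0.2],[0,0,0]],[0,[0,1,0],[0,0,0]],[0,[0,0.8,0],[0,0,0]],[0,[0,0.2,0],[0,0,0]],[0,[0,0,0],[0,0,0]]]'

```text
clock: 39.7
position: [0.605, -0.1704, 0.025]
orientation: [-90.1, 0.0, -94.4]
ft_force: [0.6, -0.5, -1.1]
width: 0.0151
```

Emit:
carry_out --targets '[[0,[0,0,0],[0,0,0]],[0,[0,0,0],[0,0,0]]]'

```text
clock: 39.9
position: [0.6061, -0.1709, 0.0266]
orientation: [-90.0, -0.0, -94.4]
ft_force: [0.0, -0.3, -1.5]
width: 0.0148
```

```bash
python3 tc.py;python3 -c "
from h import *
c=cam('side');save(c,'sd3.png',(260,100,460,280),3)
c=cam('wrist');save(c,'w23.png')"
```

```text
39.9 [ 0.6061 -0.1709  0.0266] track -0.3444 0.0005 [-8.995e+01 -2.000e-02 -9.436e+01] [ 0.  -0.3 -1.5] 0.0148
```

View pics/sd3.png

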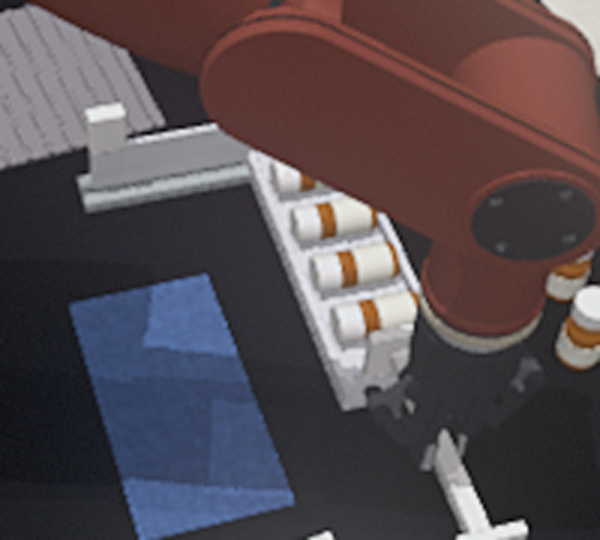

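View pics/w23.png

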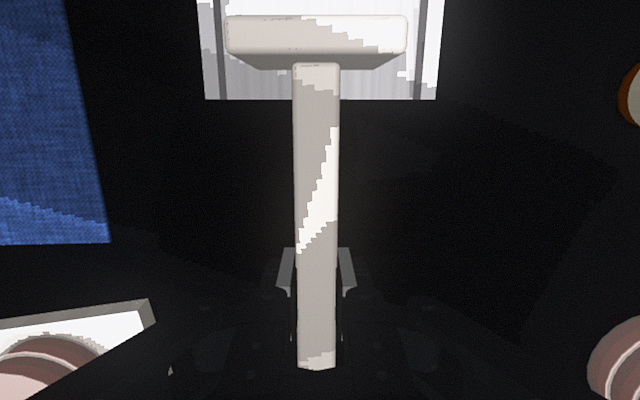

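Emit:
carry_out --targets '[[0,[-0.5,0,0],[0,0,0]],[0,[-0.7,0,0],[0,0,0]],[0,[-0.7,0,0],[0,0,0]],[0,[-0.6,0,0],[0,0,0]],[0,[-0.6,0,0],[0,0,0]]]'

```text
clock: 40.5
position: [0.6081, -0.139, 0.0261]
orientation: [-90.0, 0.0, -94.3]
ft_force: [-0.7, -0.0, -1.1]
width: 0.0147
```

Emit:
carry_out --targets '[[0,[-0.6,0,0],[0,0,0]],[0,[-0.6,0,0],[0,0,0]],[0,[-0.6,0,0],[0,0,0]],[0,[-0.6,0,0],[0,0,0]],[0,[-0.6,0,0],[0,0,0]]]'

```text
clock: 41.0
position: [0.6104, -0.1094, 0.0262]
orientation: [-90.0, -0.0, -94.4]
ft_force: [-0.5, -0.6, -1.3]
width: 0.0149
```

Emit:
carry_out --targets '[[0,[-0.6,0,0],[0,0,0]],[0,[-0.6,0,0],[0,0,0]],[0,[-0.6,0,0],[0,0,0]],[0,[-0.6,0,0],[0,0,0]],[0,[-0.6,0,0],[0,0,0]]]'

```text
clock: 41.5
position: [0.6126, -0.0794, 0.0262]
orientation: [-90.0, 0.0, -94.4]
ft_force: [-0.2, -0.6, -0.8]
width: 0.0147
```

```bash
python3 tc.py;python3 -c "
from h import *
c=cam('side');save(c,'sd4.png',(260,60,460,280),2.6)
c=cam('scene');save(c,'sc4.png',(230,190,430,330),3)
c=cam('wrist');save(c,'w24.png')"
```

```text
41.5 [ 0.6126 -0.0794  0.0262] track -0.2527 0.0009 [-90.     0.   -94.36] [-0.2 -0.6 -0.8] 0.0147
```

View pics/sd4.png

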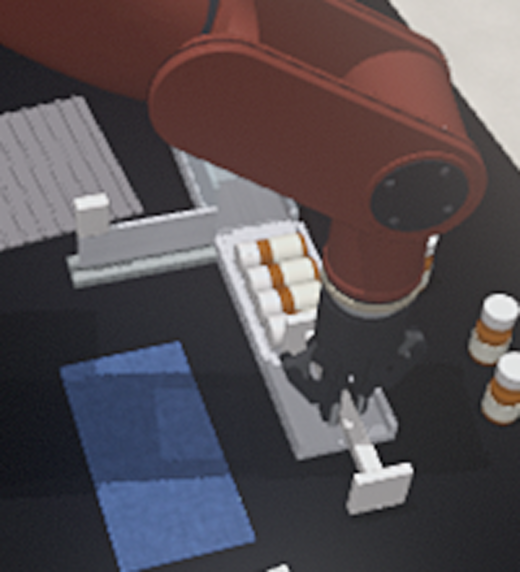

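View pics/sc4.png

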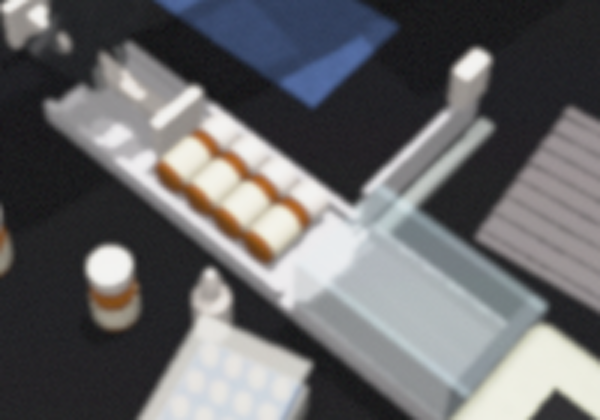

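View pics/w24.png

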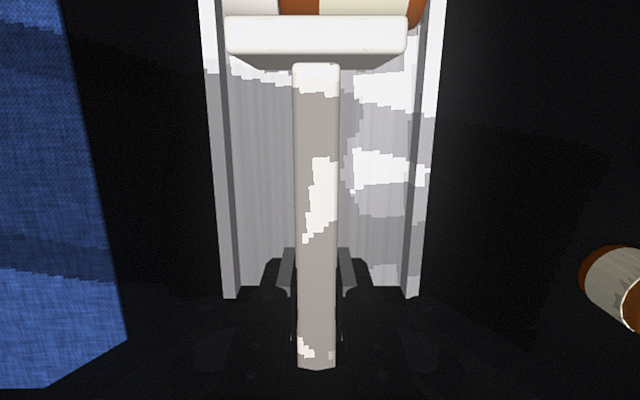

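The vials form a compact row ahead of the plate, and the paddle is centred between the guides. I keep pushing.

Emit:
carry_out --targets '[[0,[-0.6,0,0],[0,0,0]],[0,[-0.6,0,0],[0,0,0]],[0,[-0.6,0,0],[0,0,0]],[0,[-0.6,0,0],[0,0,0]],[0,[-0.6,0,0],[0,0,0]]]'

```text
clock: 42.15
position: [0.6149, -0.0494, 0.0262]
orientation: [-90.0, 0.0, -94.4]
ft_force: [-0.1, -0.6, -0.8]
width: 0.015
```

Emit:
carry_out --targets '[[0,[-0.6,0,0],[0,0,0]],[0,[-0.6,0,0],[0,0,0]],[0,[-0.6,0,0],[0,0,0]],[0,[-0.6,0,0],[0,0,0]],[0,[-0.6,0,0],[0,0,0]]]'

```text
clock: 42.65
position: [0.6172, -0.0196, 0.0262]
orientation: [-90.0, 0.0, -94.4]
ft_force: [-0.2, -0.4, -1.1]
width: 0.0151
```

Emit:
carry_out --targets '[[0,[-0.6,0,0],[0,0,0]],[0,[-0.6,0,0],[0,0,0]],[0,[-0.6,0,0],[0,0,0]],[0,[-0.6,0,0],[0,0,0]],[0,[-0.6,0,0],[0,0,0]]]'

```text
clock: 43.15
position: [0.6195, 0.0103, 0.0261]
orientation: [-90.0, 0.0, -94.4]
ft_force: [0.6, -0.3, -1.1]
width: 0.0149
```

Emit:
carry_out --targets '[[0,[-0.6,0,0],[0,0,0]],[0,[-0.6,0,0],[0,0,0]],[0,[-0.6,0,0],[0,0,0]],[0,[-0.6,0,0],[0,0,0]],[0,[-0.6,0,0],[0,0,0]]]'

```text
clock: 43.65
position: [0.6218, 0.0402, 0.0262]
orientation: [-90.0, 0.0, -94.4]
ft_force: [-0.2, -0.2, -0.1]
width: 0.0152
```

```bash
python3 tc.py;python3 -c "
from h import *
c=cam('scene');save(c,'sc5.png',(230,190,430,330),3)
c=cam('wrist');save(c,'w25.png')"
```

```text
43.65 [0.6218 0.0402 0.0262] track -0.1328 0.0009 [-90.     0.   -94.36] [-0.2 -0.2 -0.1] 0.0152
```

View pics/sc5.png

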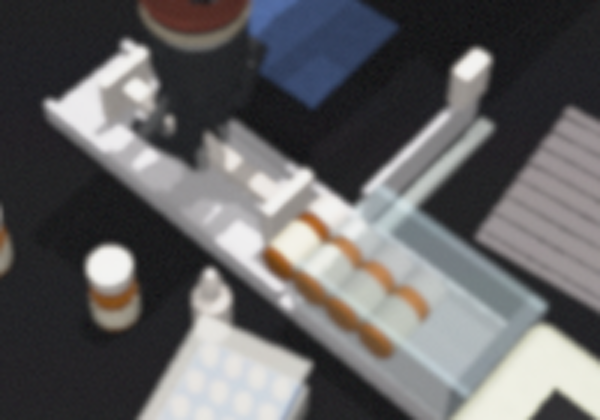

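View pics/w25.png

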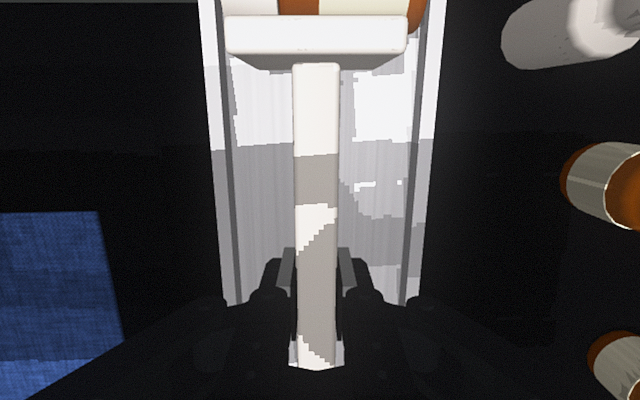

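Emit:
carry_out --targets '[[0,[-0.6,0,0],[0,0,0]],[0,[-0.6,0,0],[0,0,0]],[0,[-0.6,0,0],[0,0,0]],[0,[-0.6,0,0],[0,0,0]],[0,[-0.6,0,0],[0,0,0]]]'

```text
clock: 44.25
position: [0.6241, 0.0702, 0.0262]
orientation: [-90.0, 0.0, -94.4]
ft_force: [-1.0, -0.6, -0.4]
width: 0.0147
```

Emit:
carry_out --targets '[[0,[-0.6,0,0],[0,0,0]],[0,[-0.6,0,0],[0,0,0]],[0,[-0.5,0,0],[0,0,0]],[0,[-0.4,0,0],[0,0,0]],[0,[-0.3,0,0],[0,0,0]]]'

```text
clock: 44.75
position: [0.6259, 0.094, 0.0262]
orientation: [-90.0, 0.0, -94.4]
ft_force: [0.8, 0.1, -0.7]
width: 0.0145
```

Emit:
carry_out --targets '[[0,[-0.2,0,0],[0,0,0]],[0,[-0.1,0,0],[0,0,0]],[0,[0,0,0],[0,0,0]]]'

```text
clock: 45.05
position: [0.6261, 0.0966, 0.0261]
orientation: [-90.0, 0.0, -94.4]
ft_force: [0.6, -0.5, -0.4]
width: 0.0153
```

```bash
python3 tc.py;python3 -c "
from h import *
c=cam('scene');save(c,'sc6.png',(280,190,440,330),4)
c=cam('wrist');save(c,'w26.png')"
```

```text
45.05 [0.6261 0.0966 0.0261] track -0.0762 0.0009 [-90.     0.   -94.36] [ 0.6 -0.5 -0.4] 0.0153
```

View pics/sc6.png

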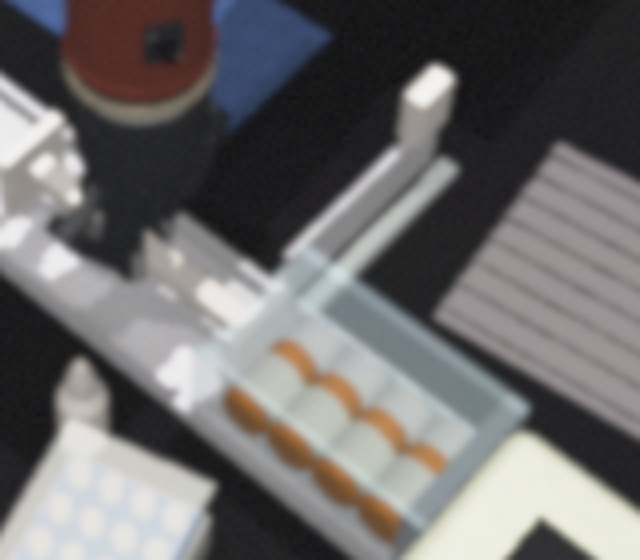

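View pics/w26.png

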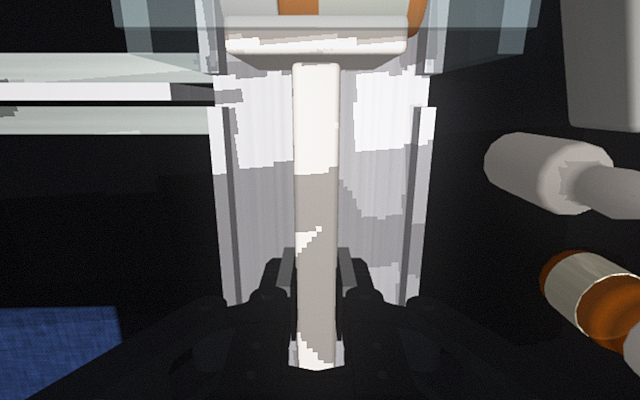

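All four are under the hood. Now I back the paddle out, then lift.

Emit:
carry_out --targets '[[0,[0.5,0,0],[0,0,0]],[0,[1.5,0,0],[0,0,0]],[0,[2,0,0],[0,0,0]],[0,[2,0,0],[0,0,0]],[0,[1,0,0],[0,0,0]]]'

```text
clock: 45.65
position: [0.6205, 0.0241, 0.0262]
orientation: [-90.0, -0.0, -94.5]
ft_force: [0.5, -0.2, -0.3]
width: 0.0152
```

Emit:
carry_out --targets '[[0,[0,-1,0],[0,0,0]],[0,[0,-3,0],[0,0,0]],[0,[0,-4,0],[0,0,0]],[0,[0,-3,0],[0,0,0]],[0,[0,-1,0],[0,0,0]]]'

```text
clock: 46.15
position: [0.6235, 0.0271, 0.1515]
orientation: [-89.5, 0.0, -94.3]
ft_force: [0.4, 0.3, -1.0]
width: 0.0152
```

```bash
python3 - <<'E'
from h import *
# mat centre
a=np.array([[.380,-.1529],[.3925,.0758],[.5119,.0694],[.4993,-.1592]]);print(a.mean(0), np.degrees(np.arctan2(*(a[1]-a[0])[::-1])),np.degrees(np.arctan2(*(a[2]-a[3])[::-1])))
b=np.array([[.3919,.0655],[.5105,.0614],[.4965,-.1634],[.3819,-.1562]]);print(b.mean(0))
E
python3 tc.py; python3 go.py 0 0.445 -0.0430 0.14 -93.1 35
```

```text
[ 0.445925 -0.041725] 86.87151141399487 86.84515713520803
[ 0.4452   -0.048175]
46.15 [0.6235 0.0271 0.1515] track -0.1457 -0.0018 [-8.955e+01  1.000e-02 -9.433e+01] [ 0.4  0.3 -1. ] 0.0152
46.15 [0.6235 0.0271 0.1515] [-8.955e+01  1.000e-02 -9.433e+01] [ 0.4  0.3 -1. ] 0.0152
[[0.0,[1.39,0.17,-2.88],[-0.08,-0.21,0.0]],[0.0,[1.38,0.17,-2.88],[-0.07,-0.2,0.0]],[0.0,[1.37,0.18,-2.89],[-0.08,-0.21,0.0]],[0.0,[1.36,0.18,-2.9],[-0.07,-0.2,-0.01]],[0.0,[1.35,0.18,-2.89],[-0.08,-0.21,0.0]]]
[[0.0,[1.33,0.19,-2.91],[-0.07,-0.21,0.0]]]
```

Emit:
carry_out --targets '[[0,[1.4,0,-2.9],[0,-0.2,0]],[0,[1.4,0,-2.9],[0,-0.2,0]],[0,[1.4,0,-2.9],[0,-0.2,0]],[0,[1.3,0,-2.9],[0,-0.2,0]],[0,[1.3,0,-2.9],[0,-0.2,0]]]'

```text
clock: 46.65
position: [0.4695, -0.0309, 0.1451]
orientation: [-90.1, 0.0, -93.3]
ft_force: [-0.3, -1.2, 0.5]
width: 0.015
```

Emit:
carry_out --targets '[[0,[1,0,-2.5],[0,-0.2,0]],[0,[0,0,0],[0,0,0]],[0,[0,0,0],[0,0,0]],[0,[0,0,0],[0,0,0]]]'

```text
clock: 47.05
position: [0.4467, -0.0394, 0.1463]
orientation: [-90.0, 0.0, -93.2]
ft_force: [0.1, 0.2, -0.4]
width: 0.0151
```

```bash
python3 -c "
from h import *
c=cam('wrist');save(c,'w27.png')
for q in [(0,0)]:pass
c=cam('side');save(c,'sd7.png',(260,120,460,300),3)"
python3 tc.py; python3 go.py 0 0.4458 -0.042 0.02 -93.13 35
```

```text
47.15 [ 0.4466 -0.0393  0.1462] track -0.2253 0.1695 [-8.999e+01  1.000e-02 -9.312e+01] [ 1.1 -0.3 -0.1] 0.0151
47.15 [ 0.4466 -0.0393  0.1462] [-8.999e+01  1.000e-02 -9.312e+01] [ 1.1 -0.3 -0.1] 0.0151
[[0.0,[0.07,3.15,-0.02],[0.0,0.0,0.0]],[0.0,[0.07,3.16,-0.02],[-0.01,0.0,0.0]],[0.0,[0.07,3.15,-0.01],[0.0,0.0,0.0]],[0.0,[0.06,3.16,-0.02],[0.0,0.01,-0.01]]]
```

View pics/w27.png

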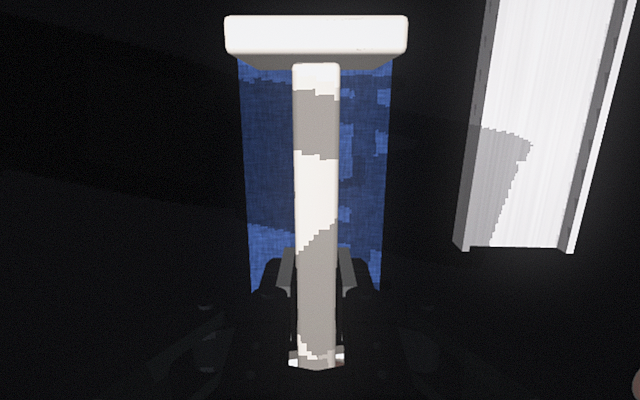

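View pics/sd7.png

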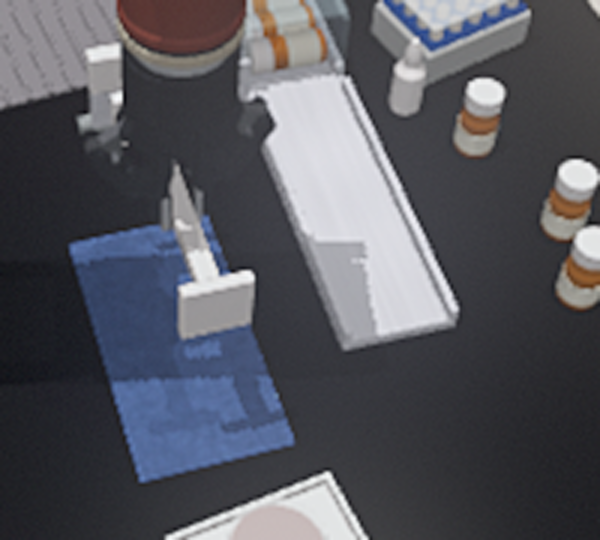

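Emit:
carry_out --targets '[[0,[0.1,3,-0.1],[0,0,0]],[0,[0.1,3.5,0],[0,0,0]],[0,[0,3,0],[0,0,0]],[0,[0,1.5,0],[0,0,0]],[0,[0,0.5,0],[0,0,0]]]'

```text
clock: 47.65
position: [0.4434, -0.0408, 0.0289]
orientation: [-90.2, 0.1, -93.1]
ft_force: [0.5, -0.1, -0.6]
width: 0.0149
```

Emit:
carry_out --targets '[[0,[0,0,0],[0,0,0]],[0,[0,0,0],[0,0,0]],[0,[0,0,0],[0,0,0]]]'

```text
clock: 47.95
position: [0.446, -0.0418, 0.0324]
orientation: [-89.9, -0.0, -93.2]
ft_force: [-0.1, -0.4, -0.8]
width: 0.0148
```

```bash
python3 tc.py
```

```text
47.95 [ 0.446  -0.0418  0.0324] track -0.2278 0.1699 [-8.986e+01 -3.000e-02 -9.315e+01] [-0.1 -0.4 -0.8] 0.0148
```

Emit:
carry_out --targets '[[0,[0,0.8,0],[0,0,0]],[0,[0,0.6,0],[0,0,0]],[0,[0,0.4,0],[0,0,0]],[0,[0,0.1,0],[0,0,0]],[0,[0,0,0],[0,0,0]]]'

```text
clock: 48.45
position: [0.4445, -0.0415, 0.0119]
orientation: [-90.0, 0.0, -93.2]
ft_force: [-0.2, 1.0, -1.0]
width: 0.0151
```

Emit:
carry_out --targets '[[0,[0,0,0],[0,0,0]],[0,[0,0,0],[0,0,0]]]'

```text
clock: 48.65
position: [0.4449, -0.0416, 0.0123]
orientation: [-90.0, -0.0, -93.2]
ft_force: [0.1, 0.2, -0.7]
width: 0.015
```

Emit:
carry_out --targets '[[0,[0,0.1,0],[0,0,0]],[0,[0,0,0],[0,0,0]],[0,[0,0,0],[0,0,0]]]'

```text
clock: 48.95
position: [0.4451, -0.0416, 0.0115]
orientation: [-90.0, -0.0, -93.2]
ft_force: [0.2, 0.7, 2.8]
width: 0.0149
```

Contact. Release.

Emit:
carry_out --targets '[[0.2,[0,0,0],[0,0,0]],[0.3,[0,0,0],[0,0,0]],[0.5,[0,0,0],[0,0,0]],[0.5,[0,0,0],[0,0,0]],[0.5,[0,0,0],[0,0,0]]]'

```text
clock: 49.45
position: [0.4447, -0.0415, 0.0111]
orientation: [-90.0, 0.0, -93.2]
ft_force: [1.0, -0.5, 0.5]
width: 0.0427
```

Emit:
carry_out --targets '[[0.5,[0,-1,0],[0,0,0]],[0.5,[0,-3,0],[0,0,0]],[0.5,[0,-4,0],[0,0,0]],[0.5,[0,-4,0],[0,0,0]],[0.5,[0,-4,0],[0,0,0]]]'

```text
clock: 49.95
position: [0.4445, -0.0415, 0.1735]
orientation: [-90.0, -0.0, -93.2]
ft_force: [1.1, 0.6, 0.1]
width: 0.0428
```

```bash
python3 vials.py w28.png; python3 tc.py; python3 go.py 0.5 0.46 0.1856 0.16 -4.35 40
```

```text
[ 285   84   62  207 4491] [ 0.4446 -0.041 ] trk -0.2271 0.1713 len 0.1705 ang -93.0 ztop 0.046
[301 351  58  19 639] [ 0.4474 -0.2152] trk -0.4006 0.1554 len 0.0527 ang -176.2 ztop 0.0354
50.0 [ 0.4485 -0.0425  0.1808] track -0.2283 0.1673 [-89.37  -0.14 -93.15] [ 4.  -1.1  4.6] 0.0425
50.0 [ 0.4485 -0.0425  0.1808] [-89.37  -0.14 -93.15] [ 4.  -1.1  4.6] 0.0425
[[0.5,[-2.08,0.18,-0.01],[-0.04,-8.07,0.05]],[0.5,[-2.05,0.19,0.28],[-0.03,-8.07,0.06]],[0.5,[-2.0,0.19,0.56],[-0.04,-8.08,0.05]],[0.5,[-1.9,0.19,0.85],[-0.03,-8.07,0.06]],[0.5,[-1.76,0.19,1.09],[-0.04,-8.07,0.05]]]
[[0.5,[-1.59,0.19,1.34],[-0.03,-8.07,0.06]],[0.5,[-1.38,0.19,1.55],[-0.04,-8.08,0.05]],[0.5,[-1.16,0.19,1.72],[-0.03,-8.07,0.06]],[0.5,[-0.9,0.19,1.87],[-0.04,-8.07,0.05]],[0.5,[-0.63,0.19,1.98],[-0.04,-8.07,0.06]]]
[[0.5,[-0.34,0.19,2.05],[-0.03,-8.08,0.05]]]
```

View pics/w28.png

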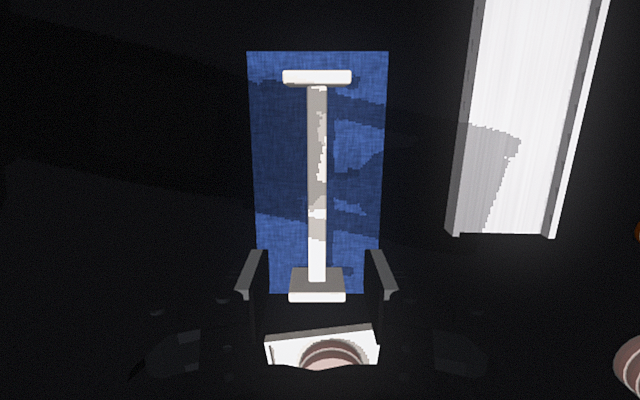

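The paddle lies lengthwise and centred on the blue mat (centre 0.4446, −0.041, about 86.9°). Now the shutter.

Emit:
carry_out --targets '[[0.5,[-2.1,0,0],[0,-8.1,0]],[0.5,[-2.0,0,0.3],[0,-8.1,0]],[0.5,[-2.0,0,0.6],[0,-8.1,0]],[0.5,[-1.9,0,0.8],[0,-8.1,0]],[0.5,[-1.8,0,1.1],[0,-8.1,0]]]'

```text
clock: 50.5
position: [0.4499, 0.0629, 0.1718]
orientation: [-90.0, -0.0, -52.3]
ft_force: [-0.1, -0.1, 0.1]
width: 0.0432
```

Emit:
carry_out --targets '[[0.5,[-1.6,0,1.3],[0,-8.1,0]],[0.5,[-1.4,0,1.5],[0,-8.1,0]],[0.5,[-1.2,0,1.7],[0,-8.1,0]],[0.5,[-0.9,0,1.9],[0,-8.1,0]],[0.5,[-0.6,0,2.0],[0,-8.1,0]]]'

```text
clock: 51.0
position: [0.4539, 0.1668, 0.1717]
orientation: [-90.0, -0.0, -11.8]
ft_force: [-0.1, 1.0, -0.4]
width: 0.0425
```

Emit:
carry_out --targets '[[0.5,[-0.3,0,2.0],[0,-7.8,0]],[0.5,[0,0,0],[0,0,0]],[0.5,[0,0,0],[0,0,0]],[0.5,[0,0,0],[0,0,0]]]'

```text
clock: 51.4
position: [0.4551, 0.1854, 0.1713]
orientation: [-90.0, -0.0, -4.5]
ft_force: [0.3, -0.3, 0.0]
width: 0.0426
```

```bash
python3 - <<'E'
from h import *
c=cam('wrist');save(c,'w29.png')
K=c['camera_matrix'];P=c['P'];z=c['z_map'];v,u=np.mgrid[0:400,0:640]
pc=np.stack([(u-K[0,2])/K[0,0]*z,(v-K[1,2])/K[1,1]*z,z],-1)@P[:3,:3].T+P[:3,3]
m=(pc[...,2]>.095)&(pc[...,2]<.106)&(np.hypot(pc[...,0]-.46,pc[...,1]-.185)<.04);g=pc[m];print(len(g),g.min(0),g.max(0),np.median(g,0))
E
python3 tc.py; python3 go.py 0.5 0.4597 0.1853 0.066 -4.35 40
```

```text
1094 [0.4444217  0.17674992 0.09515978] [0.47686318 0.19403711 0.10329976] [0.45913806 0.1855849  0.10094224]
51.45 [0.4552 0.1853 0.1712] track -0.0007 0.178 [-90.02  -0.    -4.5 ] [0.3 0.4 0.2] 0.0425
51.45 [0.4552 0.1853 0.1712] [-90.02  -0.    -4.5 ] [0.3 0.4 0.2] 0.0425
[[0.5,[0.15,3.51,0.01],[0.01,-0.05,0.0]],[0.5,[0.15,3.51,0.01],[0.0,-0.05,0.0]],[0.5,[0.15,3.5,0.02],[0.01,-0.05,0.0]]]
```

View pics/w29.png

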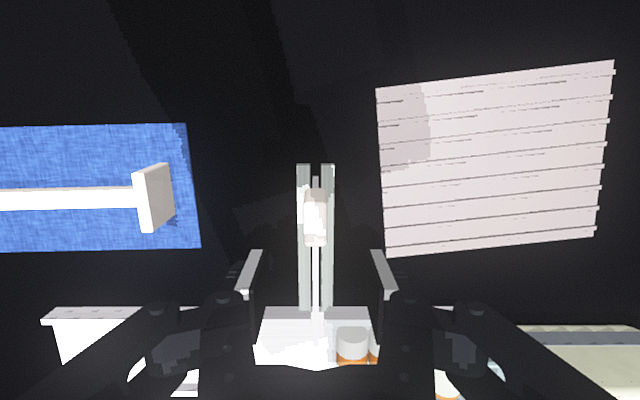

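Emit:
carry_out --targets '[[0.5,[0.3,3,0],[0,0,0]],[0.5,[0.2,3,0],[0,0,0]],[0.5,[0,2.5,0],[0,0,0]],[0.5,[0,1.3,0],[0,0,0]],[0.5,[0,0.6,0],[0,0,0]]]'

```text
clock: 51.95
position: [0.4594, 0.1849, 0.066]
orientation: [-90.0, 0.1, -4.5]
ft_force: [0.5, -0.6, 0.1]
width: 0.0426
```

Emit:
carry_out --targets '[[0.5,[0,0,0],[0,0,0]],[0.5,[0,0,0],[0,0,0]],[0.5,[0,0,0],[0,0,0]]]'

```text
clock: 52.25
position: [0.4613, 0.1859, 0.0685]
orientation: [-90.0, -0.1, -4.4]
ft_force: [0.1, 0.4, -0.1]
width: 0.0428
```

Emit:
carry_out --targets '[[0,[0,0,0],[0,0,0]],[0,[0,0,0],[0,0,0]],[0,[0,0,0],[0,0,0]],[0,[0,0,0],[0,0,0]],[0,[0,0,0],[0,0,0]]]'

```text
clock: 52.75
position: [0.4607, 0.1842, 0.0681]
orientation: [-90.1, -0.0, -4.3]
ft_force: [-2.1, -8.3, 6.9]
width: 0.0153
```

```bash
python3 tc.py
```

```text
52.75 [0.4607 0.1842 0.0681] track -0.0013 0.1724 [-9.015e+01 -5.000e-02 -4.350e+00] [-2.1 -8.3  6.9] 0.0153
```

Emit:
carry_out --targets '[[0,[1.0,0,0],[0,0,0]],[0,[1.5,0,0],[0,0,0]],[0,[1.5,0,0],[0,0,0]],[0,[1.5,0,0],[0,0,0]],[0,[1.5,0,0],[0,0,0]]]'

```text
clock: 53.25
position: [0.531, 0.1789, 0.0682]
orientation: [-90.1, -0.0, -4.4]
ft_force: [-2.3, -7.0, 6.9]
width: 0.015
```

Emit:
carry_out --targets '[[0,[0.8,0,0],[0,0,0]],[0,[0.5,0,0],[0,0,0]],[0,[0.3,0,0],[0,0,0]],[0,[0.2,0,0],[0,0,0]],[0,[0,0,0],[0,0,0]]]'

```text
clock: 53.75
position: [0.5483, 0.1775, 0.0681]
orientation: [-90.1, -0.0, -4.4]
ft_force: [-3.0, -6.5, 6.4]
width: 0.0152
```

```bash
python3 tc.py
```

```text
53.75 [0.5483 0.1775 0.0681] track -0.0014 0.0845 [-90.13  -0.    -4.37] [-3.  -6.5  6.4] 0.0152
```

Moved 87.9 mm. I press gently against the stop to confirm.

Emit:
carry_out --targets '[[0,[0.2,0,0],[0,0,0]],[0,[0.1,0,0],[0,0,0]],[0,[0,0,0],[0,0,0]],[0,[0,0,0],[0,0,0]]]'

```text
clock: 54.15
position: [0.5484, 0.1775, 0.0681]
orientation: [-90.2, 0.3, -4.4]
ft_force: [-15.6, -7.2, 16.7]
width: 0.0151
```

At the shut stop. I relieve, release and retreat.

Emit:
carry_out --targets '[[0,[-0.2,0,0],[0,0,0]],[0,[0,0,0],[0,0,0]],[0.3,[0,0,0],[0,0,0]],[0.5,[0,0,0],[0,0,0]],[0.5,[0,0,0],[0,0,0]]]'

```text
clock: 54.65
position: [0.5491, 0.1791, 0.0672]
orientation: [-90.0, -0.0, -4.4]
ft_force: [1.1, 0.4, 0.1]
width: 0.043
```

Emit:
carry_out --targets '[[0.5,[0,-2,0],[0,0,0]],[0.5,[0,-4,0],[0,0,0]],[0.5,[0,-4,0],[0,0,0]],[0.5,[-3,-4,0],[0,0,0]],[0.5,[-4,-3,0],[0,0,0]]]'

```text
clock: 55.15
position: [0.4802, 0.1844, 0.24]
orientation: [-89.9, -0.2, -4.4]
ft_force: [0.6, 0.8, 0.9]
width: 0.0427
```

Emit:
carry_out --targets '[[0.5,[-4,-2,0],[0,0,0]],[0.5,[-2,0,0],[0,0,0]],[0.5,[0,0,0],[0,0,0]],[0.5,[0,0,0],[0,0,0]]]'

```text
clock: 55.55
position: [0.4196, 0.189, 0.2573]
orientation: [-90.0, -0.1, -4.3]
ft_force: [0.5, -0.7, -0.9]
width: 0.0431
```

```bash
python3 tc.py; python3 - <<'E'
from h import *
c=cam('wrist');save(c,'w30.png');
K=c['camera_matrix'];P=c['P'];z=c['z_map'];v,u=np.mgrid[0:400,0:640]
pc=np.stack([(u-K[0,2])/K[0,0]*z,(v-K[1,2])/K[1,1]*z,z],-1)@P[:3,:3].T+P[:3,3]
m=(pc[...,2]>.095)&(pc[...,2]<.106)&(np.hypot(pc[...,0]-.548,pc[...,1]-.178)<.04);g=pc[m][:,:2]
if len(g): print(len(g),((g-O)@ey).min(),((g-O)@ey).max())
c=cam('scene');save(c,'sc8.png',(230,140,470,330),3)
c=cam('side');save(c,'sd8.png',(230,50,430,280),2.6)
E
```

```text
55.55 [0.4196 0.189  0.2573] track 0.0003 0.2138 [-8.999e+01 -6.000e-02 -4.320e+00] [ 0.5 -0.7 -0.9] 0.0431
466 0.06938432203229826 0.10117368488211151
```

View pics/w30.png

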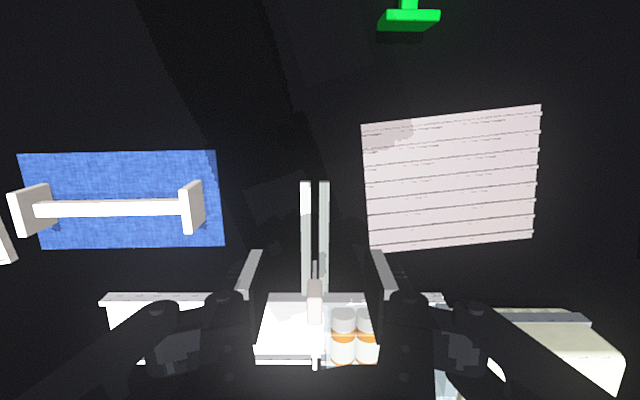

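View pics/sc8.png

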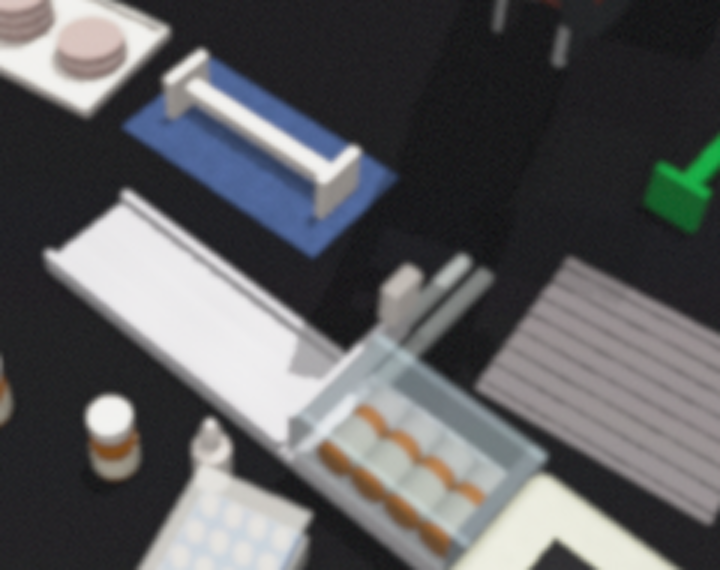

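View pics/sd8.png

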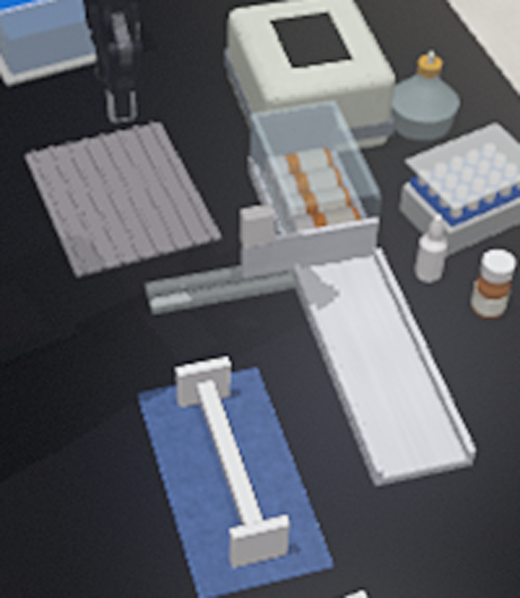

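Final state confirmed: the four vials sit in a row under the hood, the shutter grip centre is at 85 mm (shut), and the paddle is on its mat. I hand in.

```bash
python3 -c "
from rig import bot
print(bot.job_done())"
```

```text
the job is handed in; nothing more can be done
None
```

I handed the job in at about 56 s of the 210 s allowed, with everything done in the order asked; the simulator gave no verdict.

- **Shutter:** I slid it fully open before loading and fully shut at the end, feeling the stop both times. It had started about 2 cm open. The last camera measurement put the grip's centre 85 mm from the track's centre line, which is shut.
- **Vials:** all four large amber vials were on the mat. I laid each one across the open part of the track, then rolled them in with the white paddle. The last pictures show them in a row under the hood, all past the shutter.
- **Paddle:** it lies lengthwise near the middle of the blue mat, about 2 cm or more inside its edges.
- **Bystanders:** I touched none of the other bottles, the tray or the green and black look-alikes.

While I released the first vial, the wrist read about 12 N sideways. That may have been a fingertip touching the shutter frame; the vial stayed in place and nothing else showed any effect. I saw no knocked object or grip slip, and none of the last checks failed.

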